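Put the spice jars away in the pedal-lid keeper

TASK

Open the steel keeper by pressing its pedal all the way down to the stop, then let the pedal up; the lid stays open by itself. Put every spice jar on the worktop, fallen or standing, into the keeper so that each stands upright on its floor, gripping the thin porcelain gently, and then swing the lid shut. Leave the plate, mug, bowl and whisk where they are.

Things in the scene. Friction and masses are not known exactly. Their poses are not given: they have to be found in the camera images.
- keeper: steel box fixed to the worktop, outside 310 (its x) x 160 (its y) x 120 mm high, walls and floor 5 mm, inside 300 x 150 mm; origin at the centre of its underside, z up. Room for four jars in a row along its x. Lid hinged along the top of its left (+y) long side, pedal in the middle of its right (-y) long side; a thin lift arm outside its far (+x) end.
- lid (a joint): lid angle, rad: 0 shut, 1.57 upright, 1.95 open against its stop, leaning outward (keeper +y). Aluminium sheet 330 (keeper x) x 165 x 6 mm, 0.14 kg; hinge line along keeper x at keeper y +82, z 122 mm. The pedal carries it past upright, where it stays open; a pedal not pressed to its stop lets it fall shut. Pushed from outside back past upright it falls shut slowly by itself.
- lid_edge (a point): middle of the lid's free long edge, 165 mm from the hinge line
- pedal (a joint): angle of the pedal, rad: 0 up (at rest, its free end raised 0.42 rad), 0.42 fully down at its stop (level). It springs back when let go. About 10 to 15 N on the rubber pad presses it down.
- pedal_toe (a point): centre of the rubber pad on top of the pedal, 90 mm from its hinge; about 62 mm high at rest, 27 mm when down. The pedal is a dark steel plate 90 mm wide (keeper x), 120 mm long, 8 mm thick, pointing to keeper -y; hinge line along keeper x at keeper y -90, z 22 mm.
- jar_a: spice jar, four alike: square white porcelain body 58 x 58 mm, 78 mm tall, square wooden stopper 44 x 44 x 22 mm on top (100 mm tall in all, 0.15 to 0.3 kg). Origin: centre of its underside; z axis from underside to stopper, x and y square to its sides. Thin porcelain: a grip of 20 to 40 N is plenty, 60 N breaks it. If present it starts lying on one side.
- jar_b: spice jar, four alike: square white porcelain body 58 x 58 mm, 78 mm tall, square wooden stopper 44 x 44 x 22 mm on top (100 mm tall in all, 0.15 to 0.3 kg). Origin: centre of its underside; z axis from underside to stopper, x and y square to its sides. Thin porcelain: a grip of 20 to 40 N is plenty, 60 N breaks it. If present it starts lying on one side.
- jar_c: spice jar, four alike: square white porcelain body 58 x 58 mm, 78 mm tall, square wooden stopper 44 x 44 x 22 mm on top (100 mm tall in all, 0.15 to 0.3 kg). Origin: centre of its underside; z axis from underside to stopper, x and y square to its sides. Thin porcelain: a grip of 20 to 40 N is plenty, 60 N breaks it. If present it starts standing.
- jar_d: spice jar, four alike: square white porcelain body 58 x 58 mm, 78 mm tall, square wooden stopper 44 x 44 x 22 mm on top (100 mm tall in all, 0.15 to 0.3 kg). Origin: centre of its underside; z axis from underside to stopper, x and y square to its sides. Thin porcelain: a grip of 20 to 40 N is plenty, 60 N breaks it. If present it starts standing.
- plate: bystander: stainless steel plate 200 mm across, 18 mm high, lying on the worktop; origin under its centre
- mug: bystander: red plastic mug 80 mm across, 90 mm tall, origin under its centre
- bowl: bystander: glass bowl 120 mm across, 50 mm tall, origin under its centre
- whisk: bystander: steel whisk 270 mm long, lying; origin under its middle
Not all that is in view belongs to the job. Leave any blue look-alike of the jar_c alone. What is shaped like the jar_d but yellow is not meant.

How it is judged:
By the outcome, as a careful person would: the job done as asked, in the order asked, and still so for the second after the job is handed in, with the robot touching nothing.
Of jar_a, jar_b, jar_c, jar_d only 3 to 4 are there at a start; the rules pass over those that are not, and their reading is None.
At some moment in a run one of jar_a, jar_b, jar_c, jar_d may be knocked a few centimetres aside while the robot is not near it.
It also fails if it takes over 210 s, if anything falls off the work surface, if the arm or the gripper's body presses on something with over 40 N, if the wrist force passes 120 N, or if a joint passes its speed limit or range.

ROBOT

A 7-joint arm with a two-finger parallel gripper is mounted at the origin on the work surface. World frame = base frame: x ahead of the robot, y to its left, z up, the work surface at z = 0. Lengths are in m, angles in rad, forces in N, time in s.
With the tool pointing down it reaches from about 0.4 to 0.85 m from the base axis. Payload 10.4 kg.
Tool frame: the origin (TCP) lies midway between the tips of the shut fingers; the grasp point (between the pads) lies 19 mm behind it; z points along the fingers, y is the direction in which the jaws open and shut (so a half turn about z gives the same grasp; the last joint's range is limited). The gripper opens to 87 mm and grips with 3 to 60 N. Pads are 19 mm wide; open, the fingers measure 117 mm over their backs; the gripper's body (75 mm by 190 mm) begins 51 mm behind the grasp point.
Start: joints at [1.18, 0.332, -0.065, 1.46, 0.022, 1.35, -0.088], TCP at [0.225, -0.583, 0.185] pointing down, gripper open.
Joint ranges: [-2.6, 2.6], [-0.5, 2.12], [-1.47, 1.34], [0.16, 2.42], [-1.27, 4.41], [0.06, 2.06], [-2.6, 2.6]. Speed limits (rad/s): [2.22, 2.22, 2.79, 2.79, 3.14, 3.14, 3.14].

INTERFACE

Orientations are given as a unit quaternion [x, y, z, w].
In Python, from bench import r gives the robot as it stands.
- The arm moves only by the tool step_arm, never from a script. Its argument "increments" is a list of rows, each a list of 2 entries, a list of its own where there are three numbers: the shift along the tool's x, y, z in m, then the turn, a rotation vector about the tool's x, y, z in rad. A call has 1 to 5 rows; each row is the pose to reach, as a shift and turn from the pose measured when the call began, along the tool's axes at that moment; what a row does not reach only later rows make up. A row lasts 1/10 s, in which the tool goes at most 50 mm and 8.59 degrees, less where a joint would pass 70% of its speed; a pose out of reach is approached as far as the arm can. A call with a gripper value outside its range is refused whole. "hand" is the closure, from -1 (fully open) to 1 (shut), so that 0 is half open, set as the call begins (left out, the last holds). The fingers move at their own pace and stop on an object; "grip_force" is the grip in N (left out, the last holds). Time passes only in rows, so rows that repeat a pose let the fingers close. It gives the time, the measured TCP pose, the force and the opening at its end, in the units of the state.
- r.read_state(): the state, without advancing time (a new reading comes with each control period).
- r.camera(name): name is "scene" or "top" or "wrist"; returns a dict with "pixels" (400x640x3 uint8, blue, green, red), "camera_matrix" (3x3 intrinsics, pixels), "extrinsics" (4x4, takes a point from camera to world coordinates). Camera axes: x right, y up, looking along -z (the intrinsics and any distortion apply to the point x, -y, -z); pixel columns grow to the right and rows downward; lengths in m; the calibration is good to about 2 mm. A picture is of the moment at which its call begins. There is no depth.
- r.close_job(): hands the job in, once; it reports no verdict.
The state is a dict: "time": time; "joint_positions": joint angles; "joint_vel": joint speeds; "joint_torque": joint torques, N m; "ee_pos": TCP position; "eef_rot": TCP orientation; "ft_force": force on the tool from outside, world axes, zero at the start; "torque": the same for the moment, N m; "width": finger opening in m.
Only numpy, scipy, OpenCV 4.12 (cv2) and the standard library are available. Lean on these libraries where they do the work, as an engineer would, in place of code of your own. Each camera call takes 0.05 s, during which the arm holds its last target.

## Working session

There is one attempt and no reset: what is moved stays moved. The work goes in short steps, Python scripts to look and compute and a tool call to move; the robot and the scene stay as the last step left them, time stands still between calls to the robot, and variables do not carry over. Pictures are saved under pics/ and viewed, and the job is handed in when it is done.

Besides the shell and the picture viewer there is one more tool, called after "Call:" as a command line: name --argument value ..., lists and objects as JSON in quotes. step_arm: Moves the arm, as the interface text tells. Its arguments: {"type":"object","properties":{"increments":{"type":"array"},"hand":{"type":"number"},"grip_force":{"type":"number"}},"required":["increments"]}

```bash
ls; mkdir -p pics; cat > h.py <<'E'
import numpy as np, cv2
from bench import r
from scipy.spatial.transform import Rotation as R
def snap(n,f):
    c=r.camera(n); cv2.imwrite('pics/'+f+'.png',c['pixels']); np.savez('pics/'+f+'.npz',K=c['camera_matrix'],E=c['extrinsics'],p=c['pixels']); return c
def ray(f,u,v):
    d=np.load('pics/'+f+'.npz'); K,E=d['K'],d['E']
    p=np.linalg.inv(K)@[u,v,1]; w=E[:3,:3]@[p[0],-p[1],-p[2]]
    return E[:3,3],w
def at(f,u,v,z):
    o,w=ray(f,u,v); return (o+w*(z-o[2])/w[2]).round(4)
def proj(f,P):
    d=np.load('pics/'+f+'.npz'); K,E=d['K'],d['E']
    q=E[:3,:3].T@(np.array(P,float)-E[:3,3]); q=K@[q[0],-q[1],-q[2]]; return (q[:2]/q[2]).round(1)
def crop(f,x0,y0,x1,y1,s,out):
    d=cv2.imread('pics/'+f+'.png')[y0:y1,x0:x1]; cv2.imwrite('pics/'+out+'.png',cv2.resize(d,None,fx=s,fy=s,interpolation=cv2.INTER_CUBIC))
def go(P,q=None,yaw=None):
    """increment in tool axes to get to world TCP P, tool down with tool y axis at world angle yaw"""
    s=r.read_state(); R0=R.from_quat(s['eef_rot'])
    t=R0.inv().apply(np.array(P)-s['ee_pos'])
    print('shift',t.round(4),'dist',np.linalg.norm(t).round(3))
    if q is not None: print('turn',(R0.inv()*q).as_rotvec().round(4))
def st():
    s=r.read_state()
    for k in s: print(k,np.round(s[k],4))
E
python3 - <<'E'
from h import *
st()
for n in ('scene','top','wrist'):
    c=snap(n,n+'0'); print(n,c['camera_matrix'].round(1).tolist(),c['extrinsics'].round(3).tolist())
E
```

```text
pics
time 0.0
joint_positions [ 1.1804  0.3329 -0.0647  1.4609  0.0216  1.3499 -0.0885]
joint_vel [-0.0009 -0.0004 -0.0007  0.0007  0.0015  0.0001  0.0006]
joint_torque [-1.30000e-03 -6.23265e+01  2.39000e-02 -3.89903e+01 -6.14000e-02
  3.98000e-02  1.00000e-04]
ee_pos [ 0.2246 -0.5828  0.1841]
eef_rot [ 9.831e-01  1.829e-01 -2.000e-04 -7.000e-04]
ft_force [-1.1352 -0.5038 -0.6478]
torque [ 0.0405 -0.0323 -0.0166]
width 0.0872
scene [[516.2, 0.0, 320.7], [0.0, 516.2, 205.6], [0.0, 0.0, 1.0]] [[0.823, -0.406, 0.396, 1.111], [0.567, 0.574, -0.59, -0.746], [0.012, 0.711, 0.703, 1.044], [0.0, 0.0, 0.0, 1.0]]
top [[377.2, 0.0, 313.7], [0.0, 377.2, 197.3], [0.0, 0.0, 1.0]] [[0.112, 0.972, -0.205, 0.296], [-0.994, 0.111, -0.018, 0.039], [0.005, 0.206, 0.979, 1.365], [0.0, 0.0, 0.0, 1.0]]
wrist [[329.7, 0.0, 321.3], [0.0, 329.7, 201.4], [0.0, 0.0, 1.0]] [[0.359, 0.901, 0.244, 0.291], [-0.933, 0.347, 0.092, -0.557], [-0.002, -0.261, 0.965, 0.384], [0.0, 0.0, 0.0, 1.0]]
```

View pics/scene0.png

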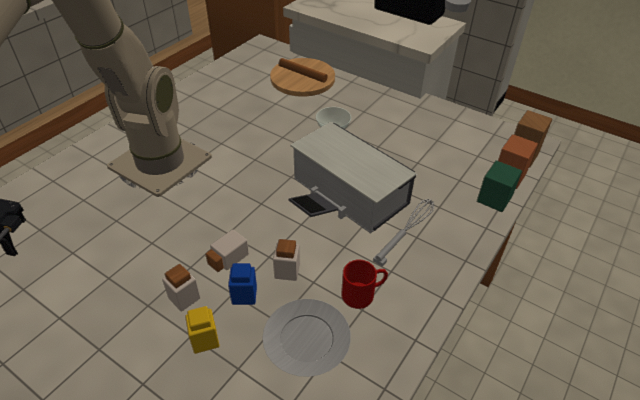

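View pics/top0.png

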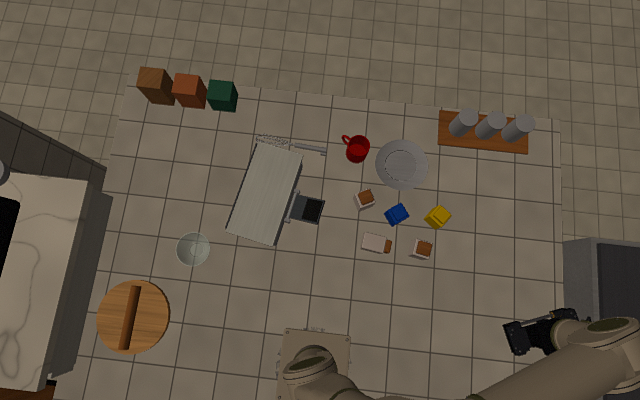

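View pics/wrist0.png

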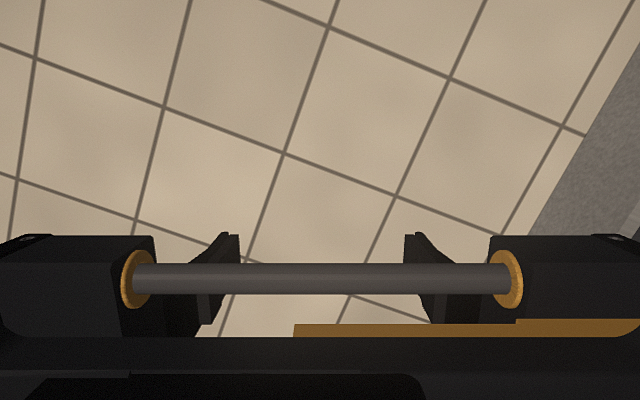

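The scene view shows three white jars: one lying (top 377,243), and two standing (365,199 and 423,249). The blue (397,214) and yellow (437,216) look-alikes are excluded. Next I'll enlarge both views.

```bash
python3 - <<'E'
from h import *
crop('scene0',140,210,320,360,4.4,'c1'); crop('top0',220,130,460,270,3.3,'c2'); crop('scene0',280,110,440,270,3.7,'c3')
E
```

```text
(no output)
```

View pics/c1.png

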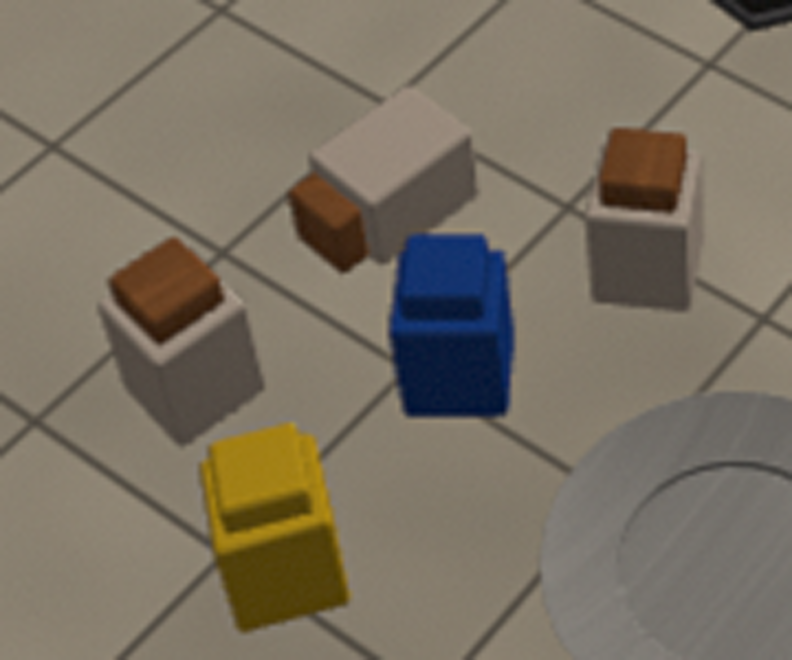

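View pics/c2.png

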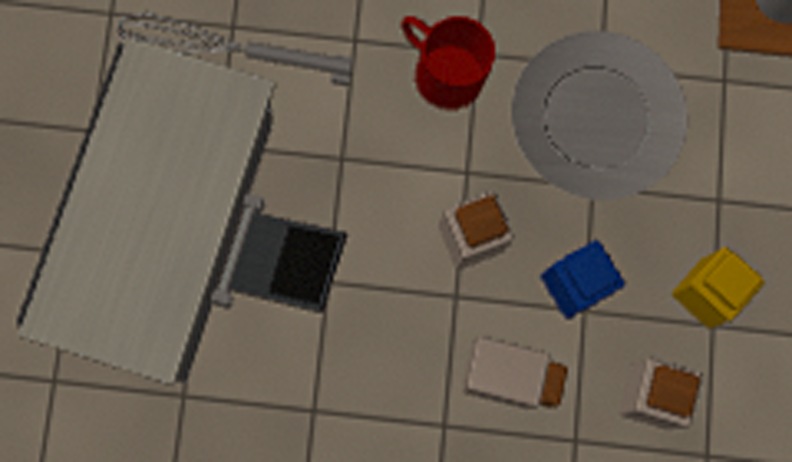

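View pics/c3.png

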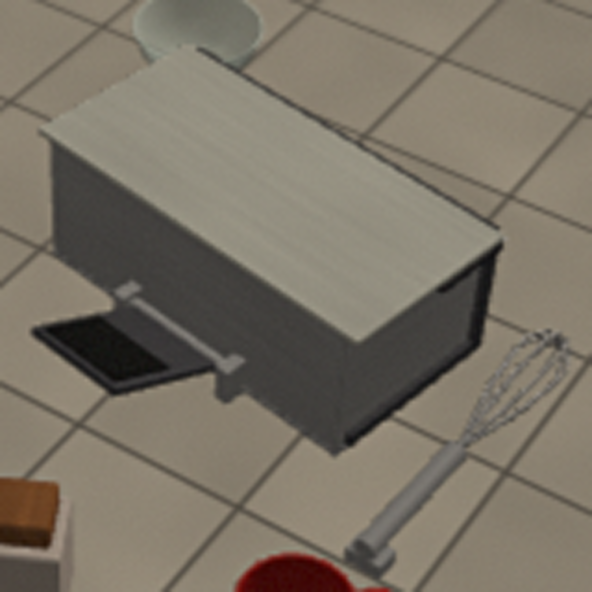

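```bash
cat > fit.py <<'E'
from h import *
from scipy.optimize import least_squares
def fit(pts,obs,x0):
    # obs list of (view, u,v, modelpoint)
    def T(x,m): c,s=np.cos(x[2]),np.sin(x[2]); return [x[0]+c*m[0]-s*m[1],x[1]+s*m[0]+c*m[1],m[2]]
    from functools import lru_cache
    f=lambda x: np.concatenate([proj(o[0],T(x,o[3]))-[o[1],o[2]] for o in obs])
    s=least_squares(f,x0,loss='soft_l1',diff_step=1e-3); print(s.x.round(4),'deg',np.degrees(s.x[2]).round(1),'res',f(s.x).round(1)); return s.x
E
cat > f1.py <<'E'
from fit import *
import h,fit
def pr(f,P,c={}):
    if f not in c: d=np.load('pics/'+f+'.npz'); c[f]=(d['K'],d['E'])
    K,E=c[f]; q=E[:3,:3].T@(np.array(P,float)-E[:3,3]); q=K@[q[0],-q[1],-q[2]]; return q[:2]/q[2]
fit.proj=pr
def cv(v,l,s,ox,oy,ms): return [(v,a/s+ox,b/s+oy,m) for (a,b),m in zip(l,ms)]
if __name__=='__main__':
    # keeper: far hinge, far free, near free, near hinge
    for z in (.125,.128):
        m=[(.165,.082,z),(.165,-.083,z),(-.165,-.083,z),(-.165,.082,z)]
        o=cv('top0',[(121,42),(275,87),(180,383),(19,325)],3.3,220,130,m)+cv('scene0',[(502,240),(358,342),(40,131),(195,47)],3.7,280,110,m)
        fit.fit(None,o,[.5,.1,-.3])
    h_=.022; z=.1
    sq=[(h_,h_,z),(h_,-h_,z),(-h_,-h_,z),(-h_,h_,z)]
    b=.029
    # C: scene order (back,right,front,left) 
    for nm,sc,tp,x0 in (('C',[(612,128),(686,134),(684,194),(600,188)],[(454,208),(488,193),(508,233),(478,250)],[.45,-.1]),
                     ('D',[(110,281),(175,238),(222,287),(160,334)],[(652,375),(660,362),(700,375),(690,416)],[.3,-.25])):
        print(nm,[at('scene0',a/4.4+140,b_/4.4+210,.1).tolist() for a,b_ in sc],[at('top0',a/3.3+220,b_/3.3+130,.1).tolist() for a,b_ in tp])
    sc=[(410,88),(472,136),(372,207),(310,157)]; tp=[(481,338),(551,350),(540,406),(467,392)]
    print('A',[at('scene0',a/4.4+140,b_/4.4+210,.058).tolist() for a,b_ in sc],[at('top0',a/3.3+220,b_/3.3+130,.058).tolist() for a,b_ in tp])
    print('Dbot',[at('scene0',a/4.4+140,b_/4.4+210,.0).tolist() for a,b_ in [(184,443),(263,386)]])
    print('Cbot',[at('scene0',a/4.4+140,b_/4.4+210,.0).tolist() for a,b_ in [(592,300),(690,309)]])
E
python3 f1.py
```

```text
[ 0.5587  0.2264 -0.1939] deg -11.1 res [ 1.6 -2.9  0.3 -2.7 -1.9 -0.6 -0.6  1.8  1.  -0.8 -0.3  1.1 -1.  -0.3
 -2.3 -0.8]
[ 0.5594  0.225  -0.1935] deg -11.1 res [ 1.9 -3.3  0.7 -3.2 -1.5 -0.8 -0.3  1.5  1.2 -1.3 -0.2  0.7 -1.1 -0.8
 -2.3 -1.3]
C [[0.562, -0.1083, 0.1], [0.5981, -0.0882, 0.1], [0.6229, -0.1234, 0.1], [0.5833, -0.1462, 0.1]] [[0.5931, -0.0863, 0.1], [0.6131, -0.1202, 0.1], [0.5729, -0.1444, 0.1], [0.5515, -0.1149, 0.1]]
D [[0.4145, -0.342, 0.1], [0.4213, -0.3024, 0.1], [0.4646, -0.3115, 0.1], [0.4603, -0.3511, 0.1]] [[0.443, -0.3012, 0.1], [0.4571, -0.3085, 0.1], [0.4485, -0.3496, 0.1], [0.4062, -0.3415, 0.1]]
A [[0.4215, -0.1234, 0.058], [0.4755, -0.1312, 0.058], [0.4643, -0.2037, 0.058], [0.4106, -0.1965, 0.058]] [[0.4664, -0.1311, 0.058], [0.4621, -0.2053, 0.058], [0.4026, -0.1981, 0.058], [0.4085, -0.1213, 0.058]]
Dbot [[0.4547, -0.3531, 0.0], [0.4634, -0.3017, 0.0]]
Cbot [[0.5751, -0.1509, 0.0], [0.6247, -0.1239, 0.0]]
```

```bash
python3 - <<'E'
from h import *
c=r.camera('top'); print(c.keys())
for f in('top0','scene0'):
    print(f,proj(f,[0.2246,-.5828,.184]),[proj(f,[x,y,0.]) for x,y in((0.1,0.1),(.1,-.1))])
crop('top0',480,280,600,370,6.5,'c4'); crop('scene0',0,180,80,280,6,'c5')
E
```

```text
dict_keys(['pixels', 'camera_matrix', 'extrinsics'])
top0 [515.1 324.6] [array([287.5, 332.5]), array([345.4, 339.3])]
scene0 [  3.2 282.7] [array([205.5, 156.8]), array([157.9, 192.1])]
```

View pics/c4.png

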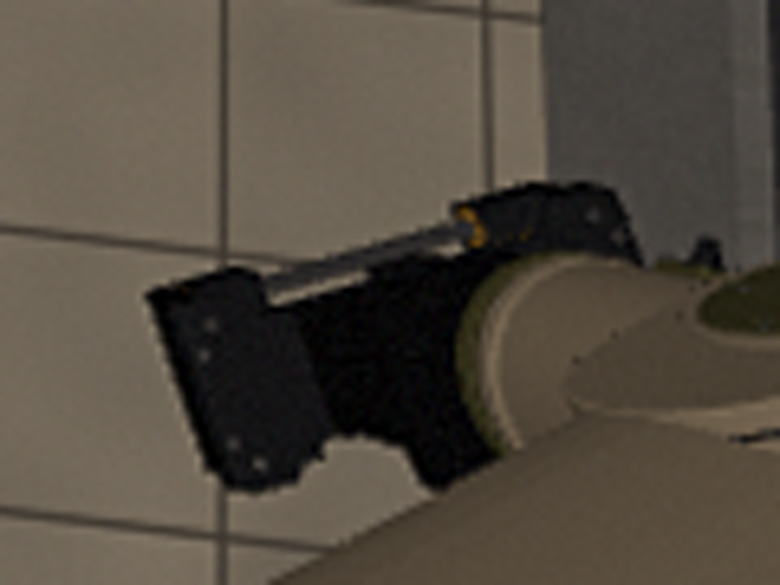

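View pics/c5.png

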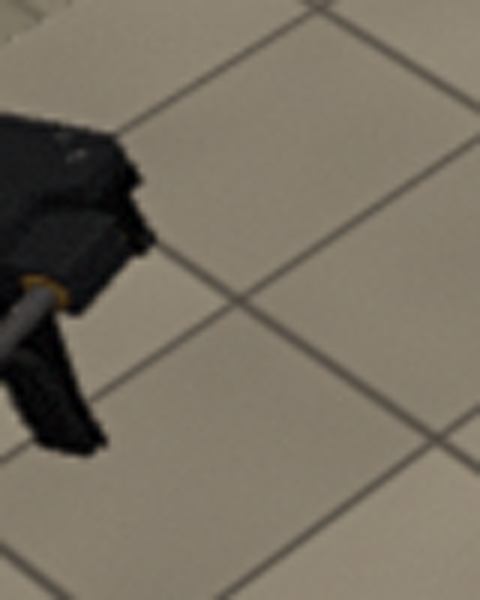

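```bash
python3 - <<'E'
from h import *
print(proj('scene0',[.209,-.542,.184]),proj('scene0',[.209,-.542,.204]))
# tile crossings: scene c1 & top c2
for u,v in [(52,149),(222,250),(36,424),(396,374),(572,207),(765,319)]: print('s',at('scene0',u/4.4+140,v/4.4+210,0))
for u,v in [(458,298),(587,312),(717,332),(447,424),(578,440),(468,174),(594,190),(343,160),(325,284),(313,410)]: print('t',at('top0',u/3.3+220,v/3.3+130,0))
E
```

```text
[ 17.  266.4] [ 13.1 260.3]
s [ 0.2378 -0.2491  0.    ]
s [ 0.3769 -0.246   0.    ]
s [ 0.3803 -0.3904  0.    ]
s [ 0.5179 -0.2536  0.    ]
s [ 0.5229 -0.1037  0.    ]
s [ 0.6637 -0.105   0.    ]
t [ 0.5154 -0.1096  0.    ]
t [ 0.5159 -0.2527  0.    ]
t [ 0.5099 -0.3967  0.    ]
t [ 0.3767 -0.1098  0.    ]
t [ 0.3755 -0.2523  0.    ]
t [ 0.6576 -0.1085  0.    ]
t [ 0.6551 -0.2514  0.    ]
t [0.6578 0.0337 0.    ]
t [0.5143 0.0384 0.    ]
t [0.3753 0.0362 0.    ]
```

```bash
cat >> h.py <<'E'
def down(deg):
    a=np.radians(deg); return R.from_matrix(np.array([[-np.sin(a),np.cos(a),0],[np.cos(a),np.sin(a),0],[0,0,-1]]).T)
E
python3 - <<'E'
from h import *
print(down(-69).as_matrix()); print(R.from_quat(r.read_state()['eef_rot']).as_matrix().round(3))
print(at('top0',313.3,210.3,.062),at('scene0',280+103/3.7,110+350/3.7,.062))
go([.45,-.02,.28],down(-11))
E
```

```text
[[ 0.93358043  0.35836795  0.        ]
 [ 0.35836795 -0.93358043  0.        ]
 [ 0.          0.         -1.        ]]
[[ 0.933  0.36  -0.   ]
 [ 0.36  -0.933  0.001]
 [-0.    -0.001 -1.   ]]
[0.5227 0.0587 0.062 ] [0.5269 0.0608 0.062 ]
shift [ 0.4127 -0.4444 -0.0953] dist 0.614
turn [-8.0000e-04 -4.0000e-04 -1.0111e+00]
```

Call:
step_arm --increments '[[[0.02,-0.02,-0.03],[0,0,-0.07]],[[0.05,-0.05,-0.06],[0,0,-0.15]],[[0.08,-0.08,-0.09],[0,0,-0.22]],[[0.11,-0.11,-0.095],[0,0,-0.3]],[[0.14,-0.14,-0.095],[0,0,-0.37]]]' --hand 1 --grip_force 20

```text
time: 0.7
ee_pos: [0.3061, -0.4007, 0.2812]
eef_rot: [0.932, 0.362, 0.0, 0.001]
ft_force: [0.9, 0.3, 1.2]
width: 0.0549
```

```bash
python3 - <<'E'
from h import *
st();snap('wrist','w1')
go([.45,-.02,.28],down(-11))
E
```

```text
time 0.7
joint_positions [ 1.0414  0.0389 -0.2197  1.6053  0.0086  1.4962 -0.0083]
joint_vel [-0.3261 -0.4503 -0.3618  0.5194 -0.0724 -0.0478  0.0078]
joint_torque [  3.8551 -40.2254   2.2903 -42.197    0.2912   0.5583   0.1175]
ee_pos [ 0.3061 -0.4007  0.2812]
eef_rot [9.321e-01 3.622e-01 4.000e-04 1.000e-03]
ft_force [0.9245 0.3076 1.2005]
torque [-0.0089 -0.0363  0.0003]
width 0.0549
shift [ 0.358  -0.1774  0.0017] dist 0.4
turn [ 0.0017 -0.0019 -0.6254]
```

View pics/w1.png

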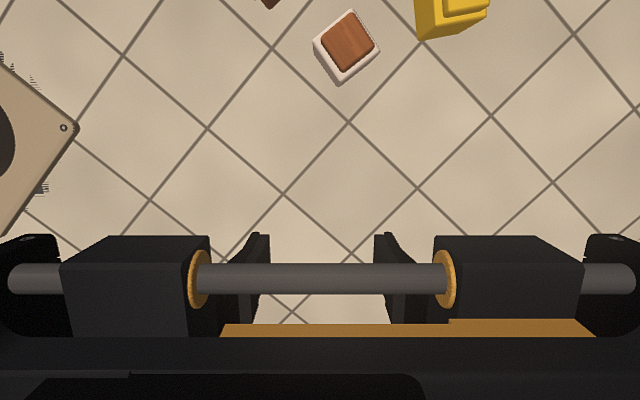

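Wrist view: jar D's stopper at about (348,42), with yellow beside it at (450,15). On to the pedal.

Call:
step_arm --increments '[[[0.05,-0.025,0],[0,0,-0.09]],[[0.1,-0.05,0],[0,0,-0.18]],[[0.15,-0.075,0],[0,0,-0.27]],[[0.2,-0.1,0],[0,0,-0.36]],[[0.25,-0.125,0],[0,0,-0.45]]]'

```text
time: 1.25
ee_pos: [0.3938, -0.1664, 0.2814]
eef_rot: [0.823, 0.567, 0.001, 0.001]
ft_force: [1.4, -0.8, -0.2]
width: 0.0108
```

```bash
python3 - <<'E'
from h import *
print(r.read_state()['joint_positions'])
go([.505,0.0,.22],down(-11))
E
```

```text
[ 0.82077763 -0.13211301 -0.467515    1.75695956 -0.06066783  1.50063249
 -0.0031854 ]
shift [0.195  0.0445 0.0617] dist 0.209
turn [ 0.0023 -0.0009 -0.1721]
```

Call:
step_arm --increments '[[[0.05,0.01,0.015],[0,0,-0.04]],[[0.1,0.022,0.03],[0,0,-0.08]],[[0.15,0.034,0.045],[0,0,-0.13]],[[0.195,0.0445,0.06],[0,0,-0.172]],[[0.195,0.0445,0.06],[0,0,-0.172]]]'

```text
time: 1.75
ee_pos: [0.5056, 0.0054, 0.2201]
eef_rot: [0.769, 0.639, 0.001, -0.001]
ft_force: [-0.4, -0.4, 0.5]
width: 0.0005
```

```bash
python3 - <<'E'
from h import *
c=snap('wrist','w2'); st()
K={}
k=np.array([.559,.225]); t=np.radians(-11.1)
for nm,m in dict(toe=(0,-.172,.062),tl=(.045,-.2,.071),tr=(-.045,-.2,.071),free0=(.165,-.083,.128),free1=(-.165,-.083,.128)).items():
    p=[k[0]+np.cos(t)*m[0]-np.sin(t)*m[1],k[1]+np.sin(t)*m[0]+np.cos(t)*m[1],m[2]]; print(nm,np.round(p,3),proj('w2',p))
E
```

```text
time 1.8
joint_positions [ 0.5881  0.1026 -0.7244  1.6854  0.0666  1.3788 -0.3327]
joint_vel [ 0.0476 -0.0508  0.061   0.0145 -0.0255  0.0289  0.0703]
joint_torque [  1.1908 -38.4434  -1.2547 -39.5114   0.28     0.145    0.0543]
ee_pos [0.5054 0.0042 0.2202]
eef_rot [ 0.7698  0.6383  0.001  -0.0008]
ft_force [-1.7133  0.4762 -0.273 ]
torque [ 0.0141 -0.0373  0.0088]
width 0.0006
toe [0.526 0.056 0.062] [332.1 130.4]
tl [0.565 0.02  0.071] [374.4 158.2]
tr [0.476 0.037 0.071] [289.4 157.5]
free0 [0.705 0.112 0.128] [542.5  22.9]
free1 [0.381 0.175 0.128] [130.2  18.9]
```

View pics/w2.png

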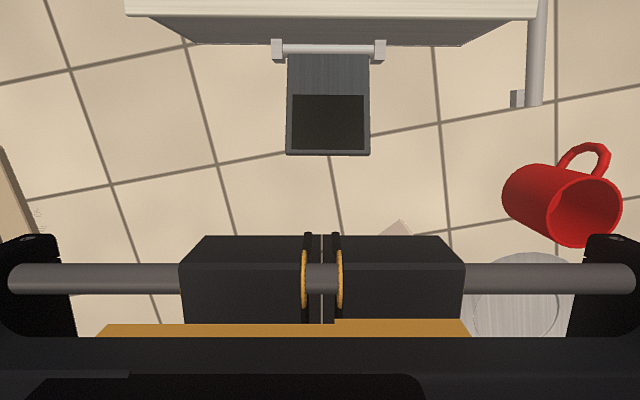

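Wrist view: pedal pad spans about (292–365, 94–151), lid edge along row 15–20. It sits about 4 mm from my estimate, so I'm correcting the keeper to ≈(.556,.230), yaw −11°.

```bash
python3 - <<'E'
from h import *
go([.523,.058,.09],down(-11))
E
```

```text
shift [0.0558 0.0073 0.1303] dist 0.142
turn [ 0.0001 -0.0027  0.0057]
```

Call:
step_arm --increments '[[[0.025,0.004,0.03],[0,0,0]],[[0.05,0.007,0.06],[0,0,0]],[[0.056,0.007,0.09],[0,0,0]],[[0.056,0.007,0.12],[0,0,0]],[[0.056,0.007,0.13],[0,0,0]]]'

```text
time: 2.3
ee_pos: [0.521, 0.0565, 0.0878]
eef_rot: [0.77, 0.638, -0.001, -0.002]
ft_force: [-0.0, -0.3, -0.5]
width: 0.0003
```

Call:
step_arm --increments '[[[0.0,0.0,0.012],[0,0,0]],[[0.0,0.0,0.024],[0,0,0]],[[0,0,0.034],[0,0,0]],[[0,0,0.042],[0,0,0]],[[0,0,0.05],[0,0,0]]]'

```text
time: 2.8
ee_pos: [0.5211, 0.0565, 0.0376]
eef_rot: [0.77, 0.638, -0.001, -0.002]
ft_force: [0.4, 1.0, 0.3]
width: 0.0005
```

```bash
python3 - <<'E'
from h import *
st(); snap('wrist','w3')
E
```

```text
time 2.8
joint_positions [ 0.4412  0.3409 -0.7297  1.8596  0.2586  1.0408 -0.5806]
joint_vel [-0.0464  0.1092  0.0373  0.068   0.0921 -0.1494 -0.0707]
joint_torque [  0.4214 -49.338   -7.9915 -33.427   -0.2635   0.3178   0.1488]
ee_pos [0.5211 0.0565 0.0376]
eef_rot [ 7.704e-01  6.376e-01 -6.000e-04 -1.500e-03]
ft_force [0.3718 1.0106 0.2697]
torque [-0.0299 -0.1308 -0.0361]
width 0.0005
```

View pics/w3.png

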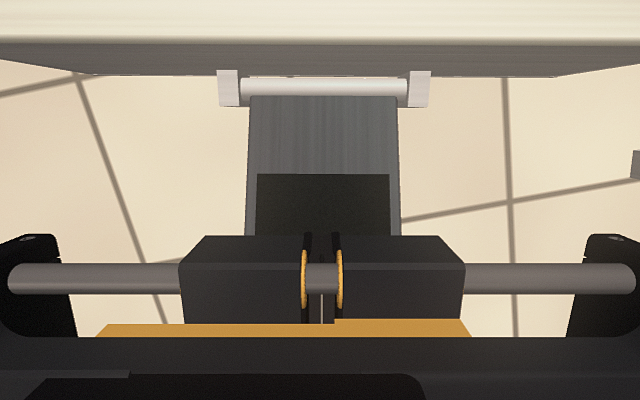

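```bash
python3 - <<'E'
from h import *
snap('scene','s3'); crop('s3',260,90,440,250,4.4,'c6')
print(proj('s3',r.read_state()['ee_pos']))
E
```

```text
[305. 211.]
```

View pics/c6.png

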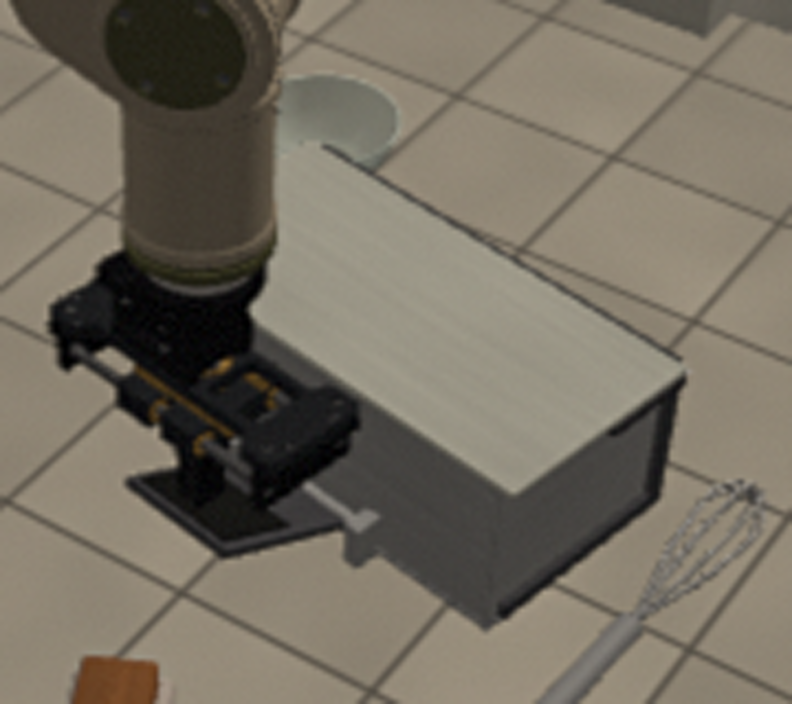

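Call:
step_arm --increments '[[[0.0,0.0,0.002],[0,0,0]],[[0.0,0.0,0.004],[0,0,0]],[[0,0,0.006],[0,0,0]]]'

```text
time: 3.2
ee_pos: [0.5205, 0.0565, 0.0311]
eef_rot: [0.77, 0.638, -0.001, -0.002]
ft_force: [0.7, -0.7, 3.5]
width: 0.0002
```

Call:
step_arm --increments '[[[0.0,0.0,0.003],[0,0,0]],[[0.0,0.0,0.005],[0,0,0]],[[0,0,0.005],[0,0,0]]]'

```text
time: 3.5
ee_pos: [0.5211, 0.0561, 0.0267]
eef_rot: [0.77, 0.638, -0.001, -0.001]
ft_force: [-1.3, -1.4, 7.8]
width: 0.0008
```

```bash
python3 - <<'E'
from h import *
snap('scene','s4'); crop('s4',260,90,440,250,4.4,'c7')
snap('wrist','w4'); st()
E
```

```text
time 3.6
joint_positions [ 0.4348  0.3559 -0.7238  1.8681  0.272   1.0214 -0.5904]
joint_vel [ 0.0008 -0.0014  0.0006  0.0002  0.001   0.0011 -0.0006]
joint_torque [-6.89300e-01 -4.57795e+01 -8.11730e+00 -3.07658e+01 -3.23300e-01
 -7.91000e-01  9.60000e-03]
ee_pos [0.5212 0.0562 0.0268]
eef_rot [ 0.7704  0.6376 -0.0008 -0.0013]
ft_force [-1.6771 -0.9316  8.0901]
torque [-0.4177  0.3055 -0.0491]
width 0.0003
```

View pics/c7.png

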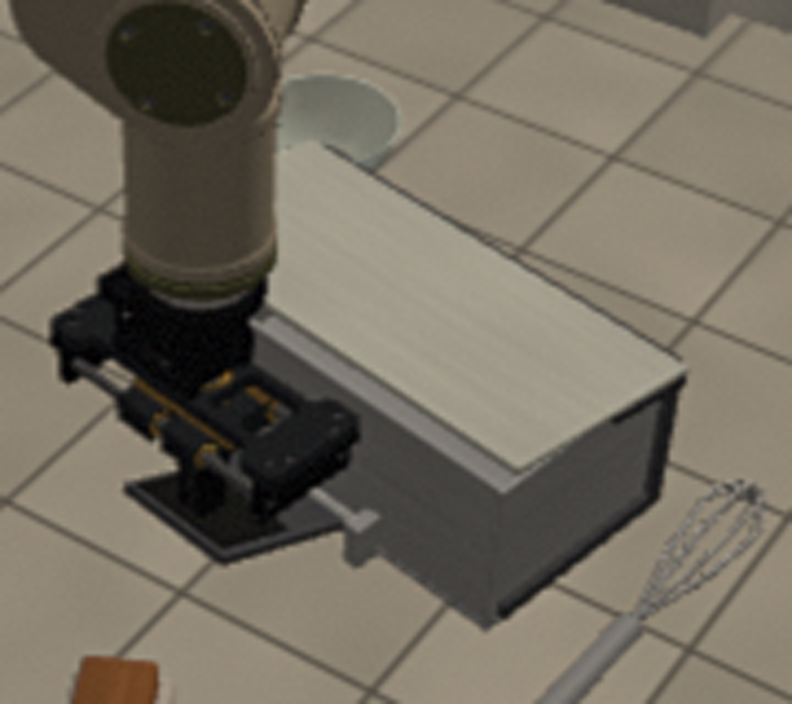

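View pics/w4.png

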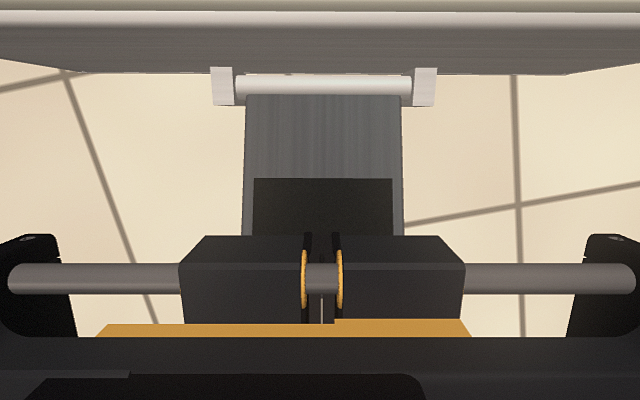

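```bash
python3 - <<'E'
from h import *
p=r.read_state()['ee_pos']
for dz in (0,.01,.02,.03,.04): print(dz,proj('w4',p+[0,0,dz]))
for d in (0,.01,.02,.03,.04): # open, w0
    q=np.array([.2246,-.5828,.184])
    for s in (1,-1): print(d,s,proj('wrist0',q+[0,0,d]+s*.0435*np.array([.36,-.933,0])))
E
python3 -c "
from h import *
crop('w4',240,215,400,330,4.5,'c8')"
```

```text
0 [322.6 228.1]
0.01 [322.6 233.6]
0.02 [322.6 239.7]
0.03 [322.6 246.5]
0.04 [322.6 253.9]
0 1 [390.6 226.5]
0 -1 [255.  226.6]
0.01 1 [393.9 232. ]
0.01 -1 [251.8 232.1]
0.02 1 [397.5 238. ]
0.02 -1 [248.3 238.1]
0.03 1 [401.5 244.7]
0.03 -1 [244.4 244.7]
0.04 1 [405.9 252.1]
0.04 -1 [240.1 252.1]
```

View pics/c8.png

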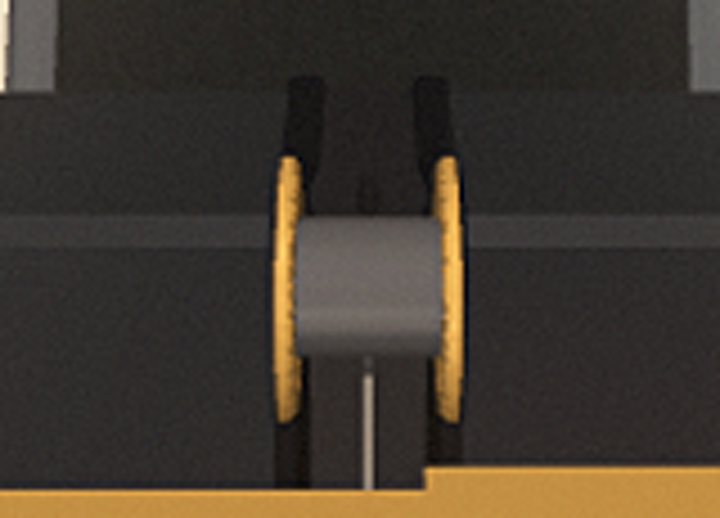

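Call:
step_arm --increments '[[[0.0,0.0,0.005],[0,0,0]],[[0.0,0.0,0.01],[0,0,0]],[[0,0,0.015],[0,0,0]],[[0,0,0.018],[0,0,0]]]'

```text
time: 4.0
ee_pos: [0.5223, 0.0548, 0.0097]
eef_rot: [0.771, 0.637, -0.001, 0.0]
ft_force: [-0.5, -4.8, 9.9]
width: 0.0004
```

```bash
python3 - <<'E'
from h import *
snap('scene','s5'); crop('s5',260,90,440,250,4.4,'c9')
st()
E
```

```text
time 4.05
joint_positions [ 0.4238  0.3812 -0.7123  1.8806  0.2958  0.9884 -0.6075]
joint_vel [-0.0003  0.0015 -0.0058  0.0017 -0.0133 -0.0018  0.0042]
joint_torque [-1.47710e+00 -4.90766e+01 -9.78030e+00 -3.04412e+01 -8.67200e-01
  1.26300e-01  6.50000e-03]
ee_pos [0.5221 0.0549 0.0092]
eef_rot [ 7.707e-01  6.372e-01 -7.000e-04 -2.000e-04]
ft_force [ 1.293  -2.8882  5.4026]
torque [-0.597  -0.4132  0.0262]
width 0.0003
```

View pics/c9.png

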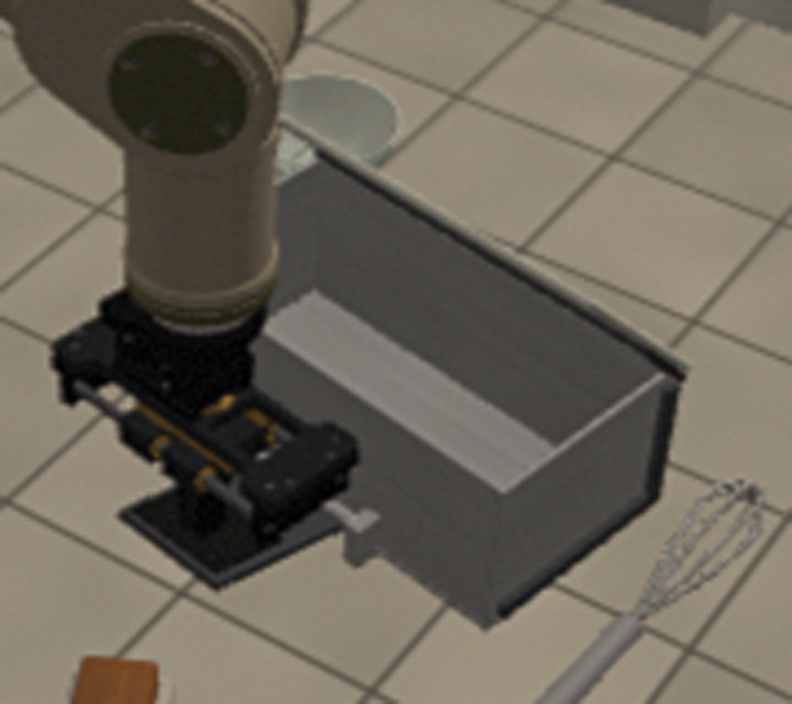

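The lid is near upright. I'll keep pressing to the stop.

Call:
step_arm --increments '[[[0.0,0.0,0.004],[0,0,0]],[[0.0,0.0,0.007],[0,0,0]],[[0,0,0.01],[0,0,0]],[[0,0,0.01],[0,0,0]]]'

```text
time: 4.45
ee_pos: [0.5224, 0.0539, -0.0007]
eef_rot: [0.771, 0.637, -0.001, 0.0]
ft_force: [-1.0, -3.4, 5.5]
width: 0.0002
```

Call:
step_arm --increments '[[[0.0,0.0,0.002],[0,0,0]],[[0.0,0.0,0.004],[0,0,0]],[[0,0,0.004],[0,0,0]]]'

```text
time: 4.75
ee_pos: [0.5223, 0.0534, -0.0046]
eef_rot: [0.771, 0.637, -0.001, 0.001]
ft_force: [-1.8, -2.0, 4.3]
width: 0.0001
```

Call:
step_arm --increments '[[[0.0,0.0,0.002],[0,0,0]],[[0.0,0.0,0.004],[0,0,0]],[[0,0,0.004],[0,0,0]]]'

```text
time: 5.05
ee_pos: [0.5222, 0.053, -0.0087]
eef_rot: [0.771, 0.637, -0.001, 0.001]
ft_force: [-2.5, -2.3, 3.9]
width: 0.0005
```

```bash
python3 - <<'E'
from h import *
snap('scene','s6'); crop('s6',260,90,440,250,4.4,'c10')
st()
E
```

```text
time 5.1
joint_positions [ 0.4123  0.4072 -0.6991  1.8922  0.3202  0.9572 -0.6249]
joint_vel [ 0.0018 -0.0008 -0.002  -0.0019 -0.0015 -0.0015  0.0026]
joint_torque [-1.25420e+00 -4.95256e+01 -9.78890e+00 -3.06072e+01 -4.92300e-01
 -9.52600e-01 -7.60000e-03]
ee_pos [ 0.5223  0.0531 -0.0085]
eef_rot [ 7.712e-01  6.366e-01 -1.400e-03  7.000e-04]
ft_force [-2.6294 -4.0473  3.8854]
torque [-0.6568  0.3051 -0.0019]
width 0.0007
```

View pics/c10.png

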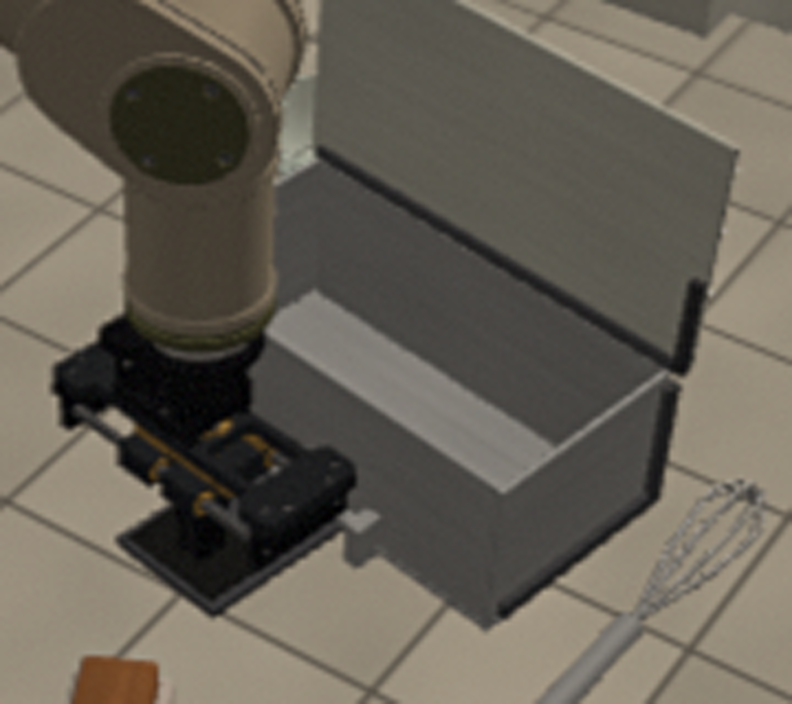

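Call:
step_arm --increments '[[[0.0,0.0,0.002],[0,0,0]],[[0.0,0.0,0.004],[0,0,0]],[[0,0,0.004],[0,0,0]]]'

```text
time: 5.4
ee_pos: [0.5225, 0.053, -0.0114]
eef_rot: [0.771, 0.637, -0.002, 0.001]
ft_force: [-7.9, -3.7, 19.6]
width: 0.0003
```

Call:
step_arm --increments '[[[0.0,0.0,0.002],[0,0,0]],[[0.0,0.0,0.004],[0,0,0]],[[0,0,0.004],[0,0,0]]]'

```text
time: 5.7
ee_pos: [0.5227, 0.0529, -0.0118]
eef_rot: [0.771, 0.637, -0.003, 0.002]
ft_force: [-23.5, -6.5, 54.1]
width: 0.0004
```

Hard stop reached: the force jumped to 54 N with no further travel. Now I'll raise the tool.

Call:
step_arm --increments '[[[0.0,0.0,-0.02],[0,0,0]],[[0.0,0.0,-0.05],[0,0,0]],[[0,0,-0.09],[0,0,0]],[[-0.02,0,-0.13],[0,0,0]],[[-0.04,0,-0.17],[0,0,0]]]'

```text
time: 6.2
ee_pos: [0.5151, 0.0155, 0.1598]
eef_rot: [0.77, 0.638, -0.002, 0.002]
ft_force: [0.6, -1.0, 0.1]
width: 0.0004
```

Call:
step_arm --increments '[[[-0.03,0,-0.03],[0,0,0]],[[-0.06,0,-0.05],[0,0,0]],[[-0.1,0.0,-0.05],[0,0,0]],[[-0.14,0,-0.05],[0,0,0]],[[-0.18,0,-0.05],[0,0,0]]]' --hand -1

```text
time: 6.7
ee_pos: [0.4814, -0.1621, 0.211]
eef_rot: [0.77, 0.638, -0.002, 0.002]
ft_force: [1.2, -0.5, -0.3]
width: 0.0328
```

```bash
python3 - <<'E'
from h import *
snap('scene','s7'); snap('wrist','w7')
st()
E
```

```text
time 6.8
joint_positions [ 8.0300e-01  1.0070e-01 -5.9720e-01  1.7002e+00  6.4800e-02  1.3582e+00
 -1.5000e-03]
joint_vel [-0.048  -0.0055 -0.0829  0.0106 -0.0308 -0.0003 -0.075 ]
joint_torque [ 7.00700e-01 -4.15922e+01 -1.57900e+00 -3.96510e+01  1.54000e-02
  4.41000e-02  1.28750e+00]
ee_pos [ 0.4801 -0.1667  0.2103]
eef_rot [ 0.7729  0.6345 -0.0026  0.0022]
ft_force [0.0973 0.5217 0.3018]
torque [ 0.0122 -0.0782  0.0091]
width 0.0413
```

View pics/s7.png

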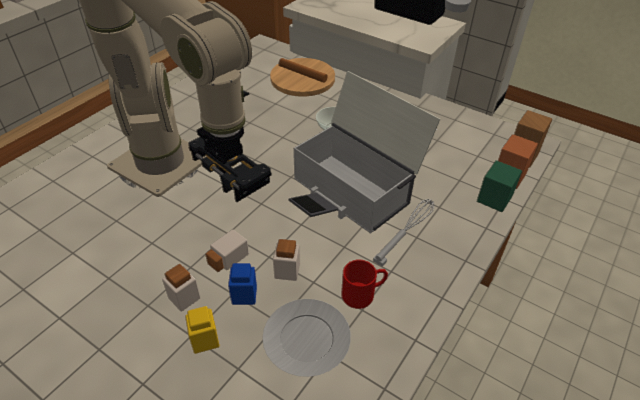

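View pics/w7.png

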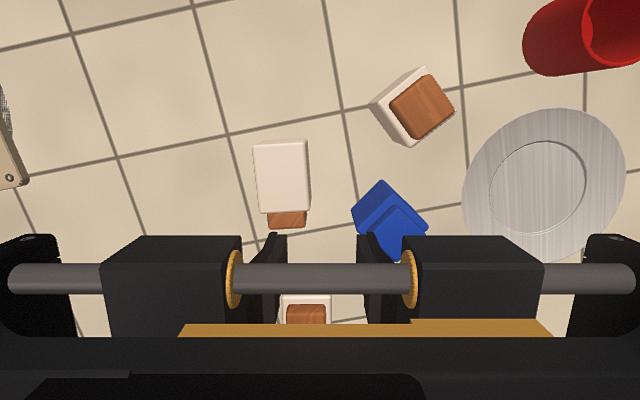

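The lid stays open, the pedal is back up, and the jars are undisturbed. The wrist view shows jar A's top face at (253–311,139–213), C's stopper around (421,106), and D at (306,312). Next I'll measure the jars from this view.

```bash
python3 - <<'E'
from h import *
crop('w7',230,40,470,260,3.3,'c11')
for l,z in (([(253,142),(308,139),(311,211),(260,213)],.058),([(390,102),(429,67),(455,109),(414,139)],.1)):
    p=np.array([at('w7',u,v,z) for u,v in l]); print(p[:,:2].tolist(),p.mean(0),np.linalg.norm(np.diff(p,axis=0),axis=1))
s=r.read_state(); print(s['ee_pos'],proj('s7',s['ee_pos']),proj('s7',s['ee_pos']+[0,0,.03]))
E
```

```text
[[0.4157, -0.1161], [0.4733, -0.1243], [0.4602, -0.2026], [0.4038, -0.1938]] [ 0.43825 -0.1592   0.058  ] [0.05818075 0.07938829 0.0570824 ]
[[0.5547, -0.1034], [0.5923, -0.081], [0.6115, -0.1209], [0.5719, -0.1403]] [ 0.5826 -0.1114  0.1   ] [0.04376665 0.04427923 0.04409671]
[ 0.48010109 -0.16673482  0.21030856] [232.8 207.1] [231.4 197.7]
```

View pics/c11.png

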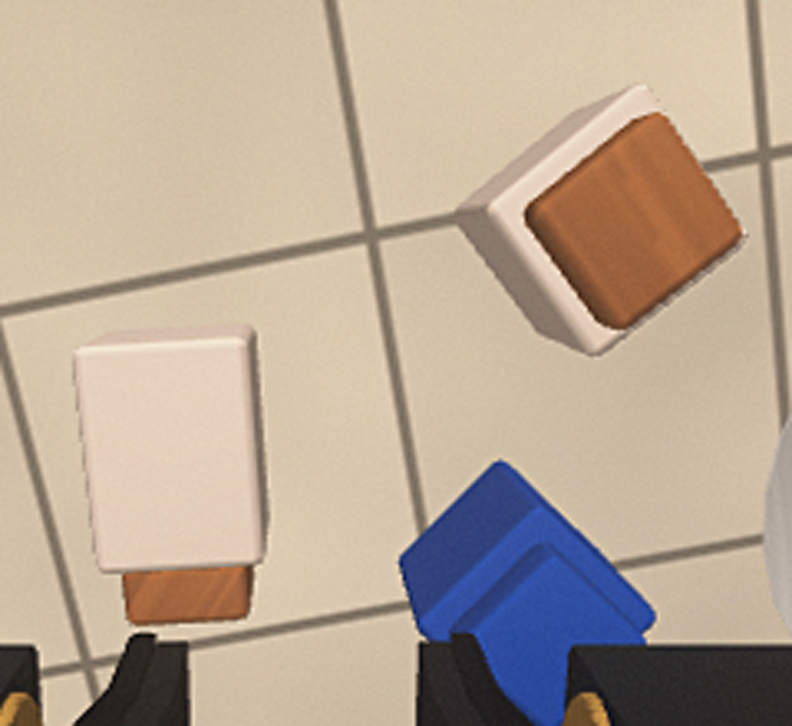

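Wrist measurements match the known sizes (44.0 mm stopper, 58×79 mm body), so the wrist camera can be trusted. Pedal contact suggests the physical fingertips sit about 30–38 mm above the reported TCP z. I'll touch the worktop at a clear spot to calibrate that.

```bash
python3 - <<'E'
from h import *
go([.47,-.05,.10],down(-11))
snap('top','t7')
print(at('top0',397,214,.1))
E
```

```text
shift [ 0.1133 -0.0327  0.1095] dist 0.161
turn [ 0.0001  0.0067 -0.004 ]
[ 0.5355 -0.226   0.1   ]
```

Call:
step_arm --increments '[[[0.03,-0.01,0.02],[0,0,0]],[[0.06,-0.02,0.05],[0,0,0]],[[0.09,-0.03,0.08],[0,0,0]],[[0.113,-0.033,0.11],[0,0,0]],[[0.113,-0.033,0.12],[0,0,0]]]'

```text
time: 7.35
ee_pos: [0.4687, -0.0417, 0.0873]
eef_rot: [0.77, 0.638, -0.002, 0.0]
ft_force: [0.7, -0.5, -0.9]
width: 0.0829
```

Call:
step_arm --increments '[[[0,0,0.02],[0,0,0]],[[0,0,0.04],[0,0,0]],[[0,0,0.06],[0,0,0]],[[0,0,0.08],[0,0,0]],[[0,0,0.085],[0,0,0]]]'

```text
time: 7.85
ee_pos: [0.4675, -0.0413, 0.0008]
eef_rot: [0.769, 0.639, -0.003, -0.001]
ft_force: [-0.1, -0.3, -0.6]
width: 0.0868
```

Call:
step_arm --increments '[[[0,0,0.005],[0,0,0]],[[0,0,0.01],[0,0,0]],[[0,0,0.01],[0,0,0]]]'

```text
time: 8.15
ee_pos: [0.4676, -0.0413, -0.0091]
eef_rot: [0.769, 0.639, -0.003, -0.001]
ft_force: [0.0, -0.2, 0.1]
width: 0.0873
```

Call:
step_arm --increments '[[[0,0,0.005],[0,0,0]],[[0,0,0.01],[0,0,0]],[[0,0,0.014],[0,0,0]],[[0,0,0.014],[0,0,0]]]'

```text
time: 8.55
ee_pos: [0.467, -0.0412, -0.0237]
eef_rot: [0.769, 0.639, -0.003, -0.001]
ft_force: [0.2, 0.9, 0.4]
width: 0.087
```

Call:
step_arm --increments '[[[0,0,0.002],[0,0,0]],[[0,0,0.004],[0,0,0]],[[0,0,0.006],[0,0,0]],[[0,0,0.006],[0,0,0]]]'

```text
time: 8.95
ee_pos: [0.4668, -0.0412, -0.0299]
eef_rot: [0.769, 0.639, -0.003, -0.001]
ft_force: [-0.0, 0.1, -0.3]
width: 0.0869
```

Call:
step_arm --increments '[[[0,0,0.002],[0,0,0]],[[0,0,0.004],[0,0,0]],[[0,0,0.004],[0,0,0]]]'

```text
time: 9.25
ee_pos: [0.4666, -0.0412, -0.0342]
eef_rot: [0.769, 0.639, -0.003, -0.002]
ft_force: [0.1, 0.3, 0.5]
width: 0.0871
```

Call:
step_arm --increments '[[[0,0,0.002],[0,0,0]],[[0,0,0.004],[0,0,0]],[[0,0,0.004],[0,0,0]]]'

```text
time: 9.55
ee_pos: [0.4668, -0.0413, -0.0371]
eef_rot: [0.769, 0.639, -0.004, -0.001]
ft_force: [-8.0, -0.1, 21.6]
width: 0.0872
```

Contact at ee z ≈ −0.036, so the true tips are 36 mm behind the reported TCP. I'll build that into the helper. Next: jar C.

```bash
cat >> h.py <<'E'
OFF=.036
def tip():
    s=r.read_state(); return s['ee_pos']-OFF*R.from_quat(s['eef_rot']).as_matrix()[:,2]
def gt(P,q):
    "go to true tip P with orientation q"
    ee=np.array(P)+OFF*q.as_matrix()[:,2]; go(ee,q)
E
python3 - <<'E'
from h import *
print(tip()); gt([.5826,-.1114,.16],down(27))
E
```

```text
[ 0.46708805 -0.04123229 -0.00110958]
shift [-0.0482  0.1257 -0.1617] dist 0.21
turn [-0.0074  0.0019 -0.6563]
```

Call:
step_arm --increments '[[[0,0,-0.05],[0,0,0]],[[0,0,-0.1],[0,0,-0.1]],[[0,0.02,-0.15],[0,0,-0.22]],[[-0.015,0.06,-0.162],[0,0,-0.34]],[[-0.03,0.1,-0.162],[0,0,-0.46]]]'

```text
time: 10.05
ee_pos: [0.564, -0.09, 0.1284]
eef_rot: [0.602, 0.799, -0.003, 0.002]
ft_force: [0.1, 1.2, 0.4]
width: 0.0869
```

```bash
python3 - <<'E'
from h import *
print(tip()); gt([.5826,-.1114,.16],down(27))
E
```

```text
[ 0.56403137 -0.08979668  0.16436677]
shift [-0.0257  0.012   0.0045] dist 0.029
turn [-0.0027  0.0053 -0.1915]
```

Call:
step_arm --increments '[[[-0.015,0.007,0.0],[0,0,-0.1]],[[-0.026,0.012,0.0],[0,0,-0.19]],[[-0.026,0.012,0],[0,0,-0.19]]]'

```text
time: 10.35
ee_pos: [0.5831, -0.1131, 0.1278]
eef_rot: [0.523, 0.852, -0.003, 0.001]
ft_force: [-0.7, 0.0, -0.7]
width: 0.0871
```

```bash
python3 - <<'E'
from h import *
snap('wrist','w8'); print(tip())
for s in (-1,1): print(proj('w8',tip()+s*.0435*down(27).as_matrix()[:,1]))
E
```

```text
[ 0.58257625 -0.11166954  0.16385138]
[240.7 249.1]
[403.2 249. ]
```

View pics/w8.png

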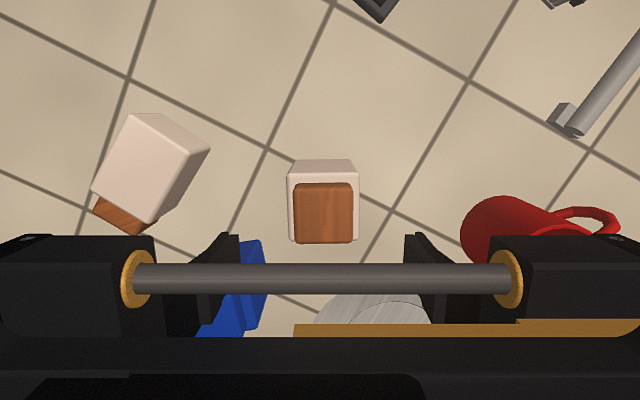

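Jar C's stopper spans (293–354, 183–242), well aligned with the jaws, centred between fingers at columns 238 and 404. Blue lies behind the left finger. I'm checking the range before descending.

```bash
python3 - <<'E'
from h import *
p=np.array([at('w8',u,v,.1) for u,v in [(294,183),(353,183),(355,242),(294,242)]]); print(p.tolist(),p.mean(0))
print(at('w8',245,290,.1), [at('w8',u,v,.1) for u,v in [(262,240),(258,330)]])
gt([p.mean(0)[0],p.mean(0)[1],.045],down(27))
E
```

```text
[[0.5548, -0.1006, 0.1], [0.5919, -0.0819, 0.1], [0.6143, -0.1204, 0.1], [0.5741, -0.1409, 0.1]] [ 0.583775 -0.11095   0.1     ]
[ 0.5575 -0.1939  0.1   ] [array([ 0.5523, -0.1502,  0.1   ]), array([ 0.581 , -0.2222,  0.1   ])]
shift [0.0007 0.0019 0.1188] dist 0.119
turn [-0.0035  0.0038 -0.0043]
```

```bash
python3 - <<'E'
from h import *
for u,v in [(381.5,180),(351,210),(428,228),(363,234)]: print(at('w7',u,v,.078),at('w7',u,v,.0))
import numpy as np
d=down(27).as_matrix(); c=np.array([.5838,-.111,0])
for a in (.0435,.0585):
    for b in (-.01,.01): print((c-a*d[:,1]+b*d[:,0]).round(3))
for a in(.095,):
    for b in (-.0375,.0375): print('body',(c-a*d[:,1]+b*d[:,0]).round(3),(c+a*d[:,1]+b*d[:,0]).round(3))
E
```

```text
[ 0.5398 -0.1781  0.078 ] [ 0.5508 -0.197   0.    ]
[ 0.5036 -0.2038  0.078 ] [ 0.5061 -0.2287  0.    ]
[ 0.5808 -0.2396  0.078 ] [ 0.6015 -0.273   0.    ]
[ 0.5116 -0.2328  0.078 ] [ 0.516  -0.2646  0.    ]
[ 0.55 -0.14  0.  ]
[ 0.541 -0.122  0.   ]
[ 0.536 -0.146  0.   ]
[ 0.527 -0.129  0.   ]
body [ 0.516 -0.188  0.   ] [ 0.685 -0.101  0.   ]
body [ 0.482 -0.121  0.   ] [ 0.651 -0.034  0.   ]
```

Call:
step_arm --increments '[[[0.001,0.002,0.03],[0,0,0]],[[0.001,0.002,0.06],[0,0,0]],[[0.001,0.002,0.09],[0,0,0]],[[0.001,0.002,0.113],[0,0,0]],[[0.001,0.002,0.113],[0,0,0]]]'

```text
time: 10.9
ee_pos: [0.5808, -0.1096, 0.012]
eef_rot: [0.525, 0.851, -0.003, -0.002]
ft_force: [0.4, 0.2, 1.1]
width: 0.0869
```

Call:
step_arm --increments '[[[0,0,0.0],[0,0,0]],[[0,0,0],[0,0,0]],[[0,0,0],[0,0,0]],[[0,0,0],[0,0,0]],[[0,0,0],[0,0,0]]]' --hand 1 --grip_force 28

```text
time: 11.4
ee_pos: [0.5814, -0.1096, 0.0128]
eef_rot: [0.525, 0.851, -0.003, -0.001]
ft_force: [-0.1, 0.1, 3.5]
width: 0.0578
```

```bash
python3 - <<'E'
from h import *
snap('wrist','w9'); st(); print(tip())
E
```

```text
time 11.45
joint_positions [ 0.6558  0.5142 -0.6928  1.7005  0.3719  1.0672  0.3074]
joint_vel [ 0.0002  0.0026 -0.0012 -0.0014 -0.0017  0.0026  0.0009]
joint_torque [-1.68000e-02 -5.78908e+01 -1.06873e+01 -3.08553e+01  4.95000e-02
 -9.15000e-02 -1.55000e-02]
ee_pos [ 0.5814 -0.1096  0.0128]
eef_rot [ 0.525   0.8511 -0.0032 -0.0012]
ft_force [-1.6871  0.4188  6.138 ]
torque [ 0.0875  0.018  -0.0049]
width 0.058
[ 0.58157005 -0.10945852  0.04877245]
```

View pics/w9.png

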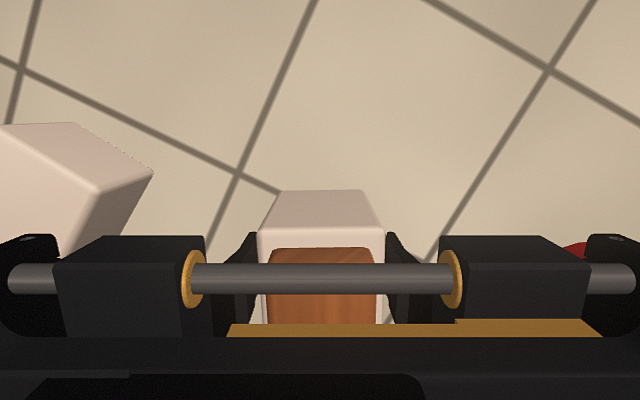

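Gripped: width 58.0 mm, held at 28 N. Lifting.

Call:
step_arm --increments '[[[0,0,-0.02],[0,0,0]],[[0,0,-0.06],[0,0,0]],[[0,0,-0.1],[0,0,0.0]],[[0,0,-0.14],[0,0,0]],[[0,0,-0.18],[0,0,0.1]]]'

```text
time: 11.95
ee_pos: [0.5818, -0.1088, 0.1942]
eef_rot: [0.567, 0.824, -0.003, -0.001]
ft_force: [0.1, 0.2, -1.6]
width: 0.0579
```

```bash
cat >> h.py <<'E'
KP=[.556,.230,-11.1]
def kw(m,K=None):
    K=K or KP; t=np.radians(K[2]); return np.array([K[0]+np.cos(t)*m[0]-np.sin(t)*m[1],K[1]+np.sin(t)*m[0]+np.cos(t)*m[1],m[2]])
E
python3 - <<'E'
from h import *
print(tip()); gt(kw((.09,-.13,.24)),down(-11))
E
```

```text
[ 0.58205551 -0.10867454  0.23016279]
shift [ 0.1678  0.1041 -0.0108] dist 0.198
turn [-0.0064  0.0035  0.5567]
```

Call:
step_arm --increments '[[[0.03,0.018,-0.01],[0,0,0.1]],[[0.065,0.04,-0.01],[0,0,0.22]],[[0.1,0.062,-0.01],[0,0,0.34]],[[0.135,0.084,-0.01],[0,0,0.46]],[[0.168,0.104,-0.01],[0,0,0.556]]]'

```text
time: 12.45
ee_pos: [0.619, 0.0871, 0.2029]
eef_rot: [0.773, 0.635, -0.004, -0.001]
ft_force: [1.3, -0.2, -1.9]
width: 0.0579
```

```bash
python3 - <<'E'
from h import *
snap('wrist','w10'); print(tip())
for m in ((.155,-.08,.12),(-.155,-.08,.12),(.15,.075,.12),(-.15,.075,.12),(.15,.075,.005),(-.15,.075,.005)): print(m,proj('w10',kw(m)))
E
```

```text
[0.61846073 0.09566743 0.23886725]
(0.155, -0.08, 0.12) [400.6 140.5]
(-0.155, -0.08, 0.12) [ 35.6 141.4]
(0.15, 0.075, 0.12) [406.8 -77.7]
(-0.15, 0.075, 0.12) [ -7.4 -74.8]
(0.15, 0.075, 0.005) [380.2 -17.8]
(-0.15, 0.075, 0.005) [ 97.4 -16.1]
```

View pics/w10.png

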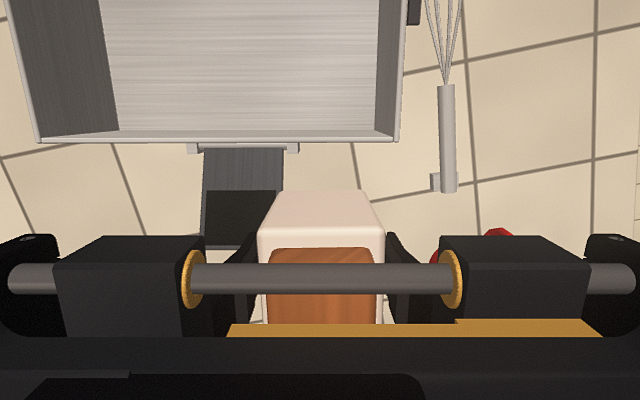

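The keeper's near rim shows at (38–399,141), within 2 px of the model. The jar is held square. Moving over the far slot.

```bash
python3 - <<'E'
from h import *
gt(kw((.092,-.013,.24)),down(-11.1))
E
```

```text
shift [ 0.1068  0.005  -0.0012] dist 0.107
turn [-0.0066  0.0008 -0.0005]
```

Call:
step_arm --increments '[[[0.04,0.002,0],[0,0,0]],[[0.08,0.004,0],[0,0,0]],[[0.107,0.005,0],[-0.006,0,0]],[[0.107,0.005,0.03],[-0.006,0,0]],[[0.107,0.005,0.06],[-0.006,0,0]]]'

```text
time: 13.0
ee_pos: [0.6433, 0.2013, 0.1422]
eef_rot: [0.771, 0.636, 0.0, -0.0]
ft_force: [0.3, -0.2, -2.8]
width: 0.0577
```

```bash
python3 - <<'E'
from h import *
snap('wrist','w11');snap('scene','s11');print(tip()); gt(kw((.092,-.013,.056)),down(-11.1)); print(np.round(r.read_state()['joint_positions'],2))
E
```

```text
[0.64124841 0.19839682 0.17392928]
shift [0.0023 0.0034 0.1179] dist 0.118
turn [-0.0072  0.0049  0.0002]
[ 0.11  0.56 -0.71  1.35  0.36  1.37 -0.79]
```

View pics/s11.png

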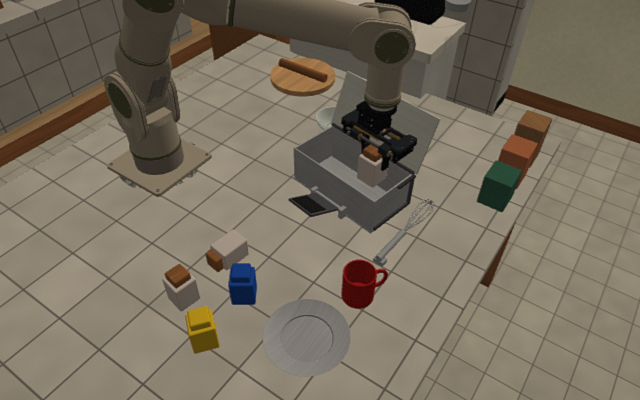

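View pics/w11.png

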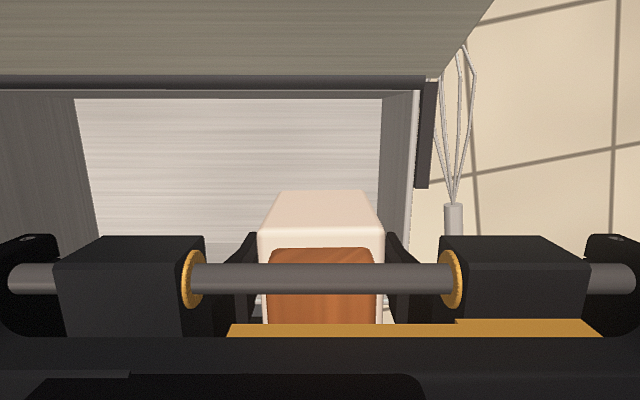

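```bash
python3 - <<'E'
from h import *
for m in ((.158,.08,.12),(.158,.08,.02),(.158,0,.12),(.158,0,.02),(.158,.03,.02)): print(m,proj('w11',kw(m)))
crop('s11',330,90,450,240,4,'c12')
E
```

```text
(0.158, 0.08, 0.12) [428.1  80.5]
(0.158, 0.08, 0.02) [394.5  90.6]
(0.158, 0, 0.12) [418.3 202.2]
(0.158, 0, 0.02) [389.7 175.6]
(0.158, 0.03, 0.02) [391.4 145. ]
```

View pics/c12.png

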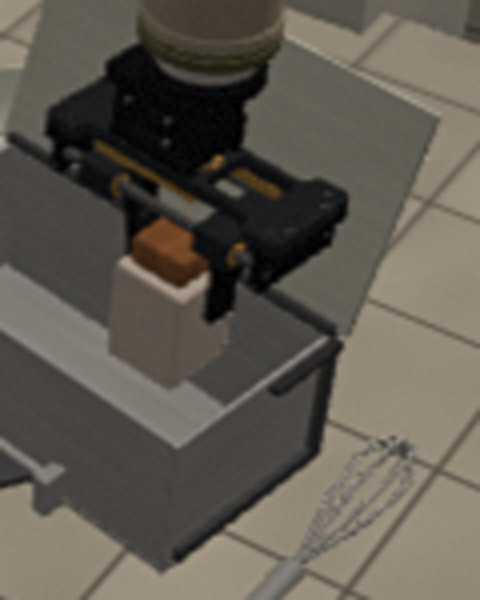

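Call:
step_arm --increments '[[[0.001,0.003,0.03],[0,0,0]],[[0.001,0.003,0.06],[0,0,0]],[[0.001,0.003,0.09],[0,0,0]],[[0.001,0.003,0.105],[0,0,0]],[[0.001,0.003,0.11],[0,0,0]]]'

```text
time: 13.6
ee_pos: [0.6429, 0.1977, 0.0273]
eef_rot: [0.772, 0.635, -0.005, -0.001]
ft_force: [0.3, 0.4, -1.5]
width: 0.0579
```

Call:
step_arm --increments '[[[0,0,0.002],[0,0,0]],[[0,0,0.005],[0,0,0]],[[0,0,0.005],[0,0,0]]]'

```text
time: 13.9
ee_pos: [0.6435, 0.1978, 0.0233]
eef_rot: [0.772, 0.635, -0.004, -0.001]
ft_force: [0.3, -0.6, -1.3]
width: 0.0576
```

```bash
python3 - <<'E'
from h import *
print(tip())
E
```

```text
[0.64375661 0.19795699 0.05930202]
```

Call:
step_arm --increments '[[[0,0,0.002],[0,0,0]],[[0,0,0.004],[0,0,0]],[[0,0,0.004],[0,0,0]]]'

```text
time: 14.2
ee_pos: [0.6434, 0.1978, 0.0192]
eef_rot: [0.772, 0.635, -0.004, -0.001]
ft_force: [0.2, -0.1, -1.6]
width: 0.0578
```

Call:
step_arm --increments '[[[0,0,0],[0,0,0]],[[0,0,0],[0,0,0]],[[0,0,0],[0,0,0]]]' --hand -0.62

```text
time: 14.5
ee_pos: [0.6436, 0.1979, 0.0195]
eef_rot: [0.772, 0.635, -0.004, -0.001]
ft_force: [-0.9, 0.0, -0.1]
width: 0.0692
```

Call:
step_arm --increments '[[[0,0,-0.02],[0,0,0]],[[0,0,-0.05],[0,0,0]],[[0,0,-0.09],[0,0,0]],[[0,0,-0.13],[0,0,0]],[[0,0,-0.17],[0,0,0]]]'

```text
time: 15.0
ee_pos: [0.6448, 0.1985, 0.1915]
eef_rot: [0.772, 0.635, -0.004, -0.001]
ft_force: [0.9, 0.0, 0.4]
width: 0.0706
```

```bash
python3 - <<'E'
from h import *
snap('wrist','w12');snap('scene','s12');print(tip());crop('s12',270,60,450,240,3.3,'c13')
E
```

```text
[0.64718575 0.20008723 0.23233499]
```

View pics/c13.png

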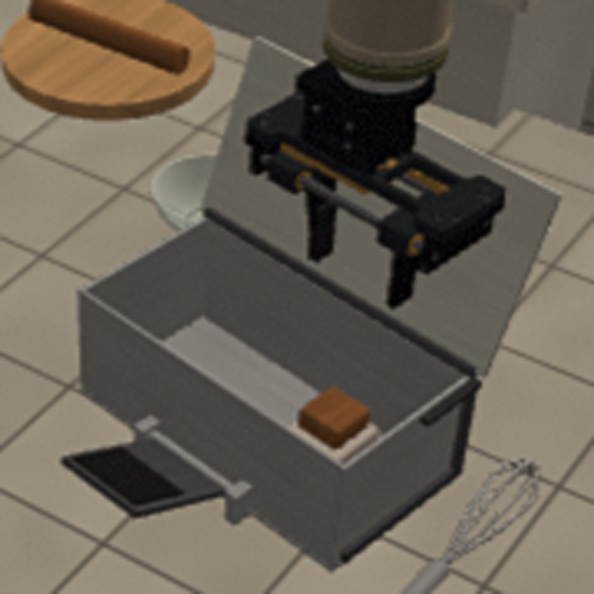

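View pics/w12.png

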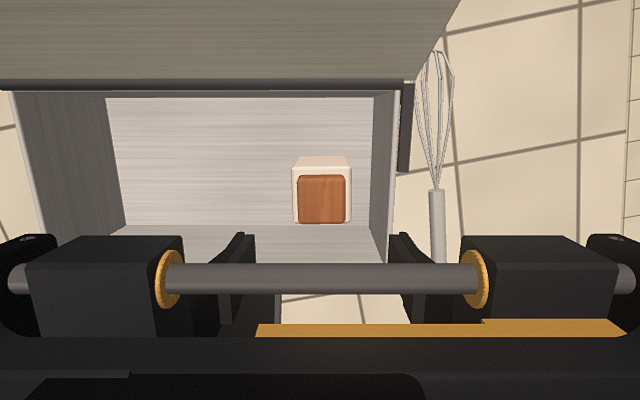

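Jar C stands upright in the far slot (wrist 322,198). On to jar D.

```bash
python3 - <<'E'
from h import *
print('yellow',at('top0',437,216,.08),at('scene0',140+262/4.4,210+480/4.4,.08))
print('ybot',[at('scene0',140+u/4.4,210+v/4.4,0) for u,v in ((243,630),(347,603))],[at('scene0',140+u/4.4,210+v/4.4,.078) for u,v in ((216,542),(330,520),(202,462),(310,428))])
gt([.44,-.30,.22],down(-11.1))
E
```

```text
yellow [ 0.5479 -0.368   0.08  ] [ 0.5518 -0.3766  0.08  ]
ybot [array([ 0.5596, -0.4156,  0.    ]), array([ 0.5922, -0.3743,  0.    ])] [array([ 0.557 , -0.4139,  0.078 ]), array([ 0.5935, -0.3734,  0.078 ]), array([ 0.519 , -0.3853,  0.078 ]), array([ 0.5489, -0.3399,  0.078 ])]
shift [-0.5307 -0.1069  0.0122] dist 0.541
turn [ 0.001   0.     -0.0003]
```

Call:
step_arm --increments '[[[-0.04,-0.008,0],[0,0,0]],[[-0.08,-0.016,0],[0,0,0]],[[-0.125,-0.025,0],[0,0,0]],[[-0.17,-0.034,0],[0,0,0]],[[-0.215,-0.043,0],[0,0,0]]]' --hand -1

```text
time: 15.6
ee_pos: [0.5626, -0.0042, 0.1961]
eef_rot: [0.772, 0.635, 0.0, 0.001]
ft_force: [1.5, -1.1, 0.4]
width: 0.0864
```

Call:
step_arm --increments '[[[-0.045,-0.009,0],[0,0,0]],[[-0.09,-0.018,0],[0,0,0]],[[-0.135,-0.027,0],[0,0,0]],[[-0.18,-0.036,0],[0,0,0]],[[-0.22,-0.045,0],[0,0,0]]]'

```text
time: 16.1
ee_pos: [0.4748, -0.2136, 0.1961]
eef_rot: [0.773, 0.635, 0.0, 0.001]
ft_force: [0.3, -0.5, -0.7]
width: 0.0874
```

```bash
python3 - <<'E'
from h import *
print(tip(),np.round(r.read_state()['joint_positions'],2)); gt([.44,-.325,.20],down(-11.1))
E
```

```text
[ 0.47472197 -0.21352824  0.23210719] [ 0.87  0.14 -0.58  1.69  0.08  1.33  0.08]
shift [-0.116  -0.0126  0.0322] dist 0.121
turn [ 0.0016  0.0008 -0.0015]
```

Call:
step_arm --increments '[[[-0.04,-0.004,0.01],[0,0,0]],[[-0.08,-0.008,0.02],[0,0,0]],[[-0.116,-0.012,0.03],[0,0,0]],[[-0.116,-0.012,0.03],[0,0,0]]]'

```text
time: 16.5
ee_pos: [0.4369, -0.3301, 0.1642]
eef_rot: [0.775, 0.632, -0.001, -0.0]
ft_force: [-1.2, -0.1, 0.6]
width: 0.0873
```

```bash
python3 - <<'E'
from h import *
snap('wrist','w13'); print(tip())
E
```

```text
[ 0.43876583 -0.32713022  0.20103986]
```

View pics/w13.png

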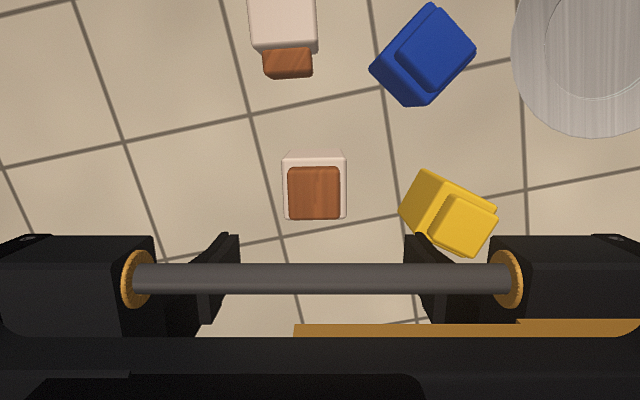

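```bash
python3 - <<'E'
from h import *
p=np.array([at('w13',u,v,.1) for u,v in [(288,168),(339,167),(340,219),(288,220)]]); print(p.tolist(),p.mean(0))
print('yel',[at('w13',u,v,.078) for u,v in [(428,168),(398,212)]],[at('w13',u,v,0) for u,v in [(428,168),(398,212)]])
c=p.mean(0); d=down(-10.).as_matrix()
for b in(-.01,.01): print((c+.0585*d[:,1]+b*d[:,0]).round(3))
gt([c[0],c[1],.05],down(-10.))
E
```

```text
[[0.4153, -0.2968, 0.1], [0.4558, -0.3043, 0.1], [0.4483, -0.3478, 0.1], [0.4052, -0.3398, 0.1]] [ 0.43115  -0.322175  0.1     ]
yel [array([ 0.5322, -0.3246,  0.078 ]), array([ 0.5008, -0.3592,  0.078 ])] [array([ 0.5543, -0.3424,  0.    ]), array([ 0.5143, -0.3864,  0.    ])]
[ 0.487 -0.342  0.1  ]
[ 0.49  -0.322  0.1  ]
shift [ 0.0034 -0.0084  0.151 ] dist 0.151
turn [-0.0001  0.0004 -0.0252]
```

Call:
step_arm --increments '[[[0.003,-0.008,0.03],[0,0,-0.025]],[[0.003,-0.008,0.07],[0,0,-0.025]],[[0.003,-0.008,0.11],[0,0,-0.025]],[[0.003,-0.008,0.15],[0,0,-0.025]],[[0.003,-0.008,0.151],[0,0,-0.025]]]'

```text
time: 17.05
ee_pos: [0.4292, -0.3193, 0.0099]
eef_rot: [0.765, 0.643, -0.001, -0.004]
ft_force: [-0.0, -0.4, -0.4]
width: 0.0869
```

Call:
step_arm --increments '[[[0,0,0.0],[0,0,0]],[[0,0,0],[0,0,0]],[[0,0,0],[0,0,0]],[[0,0,0],[0,0,0]],[[0,0,0],[0,0,0]]]' --hand 1 --grip_force 28

```text
time: 17.55
ee_pos: [0.4303, -0.3199, 0.0113]
eef_rot: [0.765, 0.643, -0.0, -0.002]
ft_force: [1.6, -0.1, 5.8]
width: 0.0577
```

```bash
python3 - <<'E'
from h import *
snap('wrist','w14'); print(tip())
E
```

```text
[ 0.43047335 -0.31999643  0.04728722]
```

View pics/w14.png

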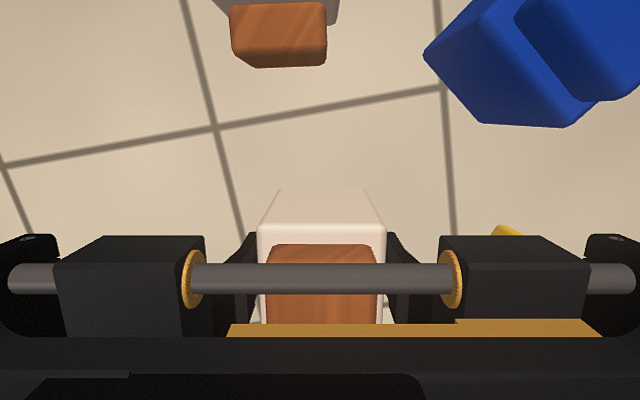

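Jar D is gripped (57.7 mm). Lifting, then carrying it to the near slot (x = −92 mm).

Call:
step_arm --increments '[[[0,0,-0.02],[0,0,0]],[[0,0,-0.06],[0,0,0]],[[0,0,-0.1],[0,0,0.0]],[[0,0,-0.15],[0,0,0]],[[0.02,0,-0.19],[0,0,0]]]'

```text
time: 18.1
ee_pos: [0.4334, -0.303, 0.2038]
eef_rot: [0.767, 0.642, -0.001, -0.002]
ft_force: [-0.4, -0.7, -2.8]
width: 0.0575
```

```bash
python3 - <<'E'
from h import *
print(tip()); gt(kw((-.092,-.013,.25)),down(-11.1))
E
```

```text
[ 0.43348196 -0.30309227  0.23979978]
shift [ 0.5349 -0.0652 -0.0092] dist 0.539
turn [-0.0035 -0.0014  0.017 ]
```

Call:
step_arm --increments '[[[0.04,-0.005,-0.005],[0,0,0]],[[0.085,-0.01,-0.01],[0,0,0]],[[0.13,-0.016,-0.01],[0,0,0.01]],[[0.175,-0.021,-0.01],[0,0,0.015]],[[0.22,-0.027,-0.01],[0,0,0.017]]]'

```text
time: 18.6
ee_pos: [0.445, -0.08, 0.2142]
eef_rot: [0.772, 0.635, -0.001, -0.002]
ft_force: [0.2, 0.2, -2.5]
width: 0.0578
```

Call:
step_arm --increments '[[[0.045,-0.005,0],[0,0,0]],[[0.09,-0.011,0],[0,0,0]],[[0.135,-0.016,0],[0,0,0]],[[0.18,-0.022,0],[0,0,0]],[[0.22,-0.027,0],[0,0,0]]]'

```text
time: 19.1
ee_pos: [0.4604, 0.1432, 0.2147]
eef_rot: [0.772, 0.635, -0.001, -0.001]
ft_force: [1.0, -0.7, -2.8]
width: 0.0578
```

```bash
python3 - <<'E'
from h import *
print(tip(),np.round(r.read_state()['joint_positions'],2)); gt(kw((-.092,-.013,.24)),down(-11.1))
E
```

```text
[0.46047542 0.14317021 0.25070221] [ 0.54  0.07 -0.96  1.74  0.06  1.37 -0.62]
shift [ 0.0906 -0.0148  0.0108] dist 0.092
turn [-0.0029 -0.0002  0.    ]
```

Call:
step_arm --increments '[[[0.04,-0.006,0.01],[0,0,0]],[[0.08,-0.013,0.01],[0,0,0]],[[0.09,-0.015,0.02],[0,0,0]],[[0.09,-0.015,0.05],[0,0,0]],[[0.09,-0.015,0.07],[0,0,0]]]'

```text
time: 19.6
ee_pos: [0.4619, 0.2346, 0.1431]
eef_rot: [0.772, 0.636, -0.002, -0.001]
ft_force: [-0.7, -0.5, -2.1]
width: 0.0578
```

```bash
python3 - <<'E'
from h import *
snap('wrist','w15'); print(tip(),np.round(r.read_state()['joint_positions'],2)); gt(kw((-.092,-.013,.054)),down(-11.1))
E
```

```text
[0.46096347 0.23328341 0.17632499] [ 0.33  0.27 -1.01  1.76  0.23  1.25 -0.93]
shift [0.0025 0.003  0.1223] dist 0.122
turn [-0.0072  0.0029  0.0005]
```

View pics/w15.png

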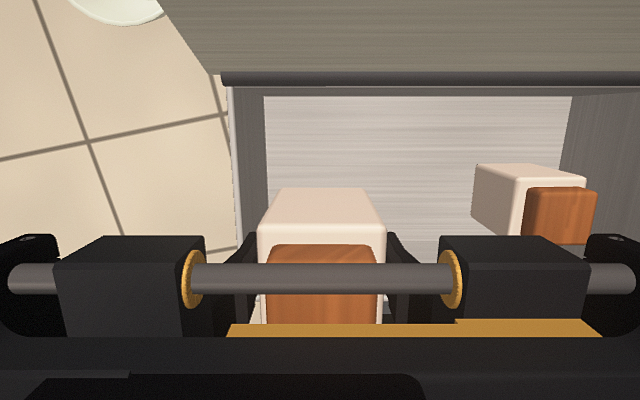

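The jar sits inside the rim with the left wall at columns 230–265, and jar C is clear at the right. Lowering.

Call:
step_arm --increments '[[[0.003,0.004,0.03],[0,0,0]],[[0.003,0.004,0.06],[0,0,0]],[[0.003,0.004,0.09],[0,0,0]],[[0.003,0.004,0.11],[0,0,0]],[[0.003,0.004,0.115],[0,0,0]]]'

```text
time: 20.15
ee_pos: [0.4631, 0.2342, 0.0237]
eef_rot: [0.772, 0.635, -0.005, -0.002]
ft_force: [0.1, -0.1, -1.4]
width: 0.0581
```

Call:
step_arm --increments '[[[0,0,0.002],[0,0,0]],[[0,0,0.005],[0,0,0]],[[0,0,0.005],[0,0,0]]]'

```text
time: 20.45
ee_pos: [0.4636, 0.2343, 0.0194]
eef_rot: [0.772, 0.635, -0.005, -0.002]
ft_force: [0.2, 0.2, -2.7]
width: 0.0578
```

```bash
python3 - <<'E'
from h import *
print(tip()); gt(kw((-.092,-.013,.054)),down(-11.1))
E
```

```text
[0.46399351 0.23435243 0.0554467 ]
shift [ 0.0006 -0.0005  0.0015] dist 0.002
turn [-0.009   0.0046 -0.0002]
```

Call:
step_arm --increments '[[[0,0,0.002],[0,0,0]],[[0,0,0.003],[0,0,0]]]'

```text
time: 20.65
ee_pos: [0.4641, 0.2343, 0.0169]
eef_rot: [0.772, 0.635, -0.004, -0.002]
ft_force: [-0.2, -0.2, -1.8]
width: 0.0575
```

Call:
step_arm --increments '[[[0,0,0],[0,0,0]],[[0,0,0],[0,0,0]],[[0,0,0],[0,0,0]]]' --hand -0.62

```text
time: 20.95
ee_pos: [0.4643, 0.2345, 0.0172]
eef_rot: [0.772, 0.635, -0.004, -0.002]
ft_force: [0.5, 0.0, -0.2]
width: 0.0692
```

Call:
step_arm --increments '[[[0,0,-0.02],[0,0,0]],[[0,0,-0.05],[0,0,0]],[[0,0,-0.09],[0,0,0]],[[0,0,-0.13],[0,0,0]],[[0,0,-0.17],[0,0,0]]]'

```text
time: 21.45
ee_pos: [0.4654, 0.235, 0.189]
eef_rot: [0.772, 0.635, -0.004, -0.002]
ft_force: [1.6, -0.3, -0.5]
width: 0.0703
```

```bash
python3 - <<'E'
from h import *
snap('wrist','w16');snap('scene','s16');print(tip()); gt([.43,-.17,.23],down(-11.1))
E
```

```text
[0.4679154  0.23668454 0.22836663]
shift [-0.4064  0.0412 -0.0017] dist 0.408
turn [-0.0008 -0.     -0.0002]
```

View pics/w16.png

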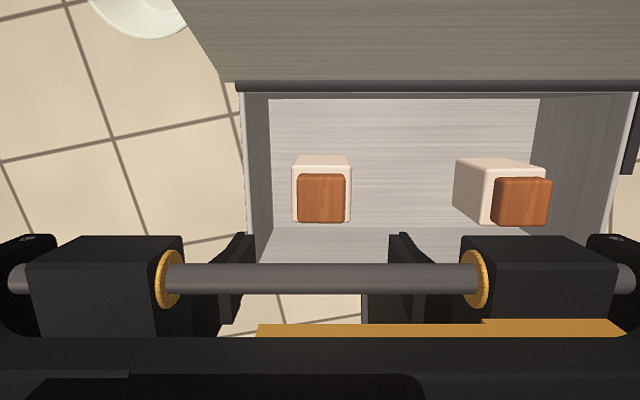

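View pics/s16.png

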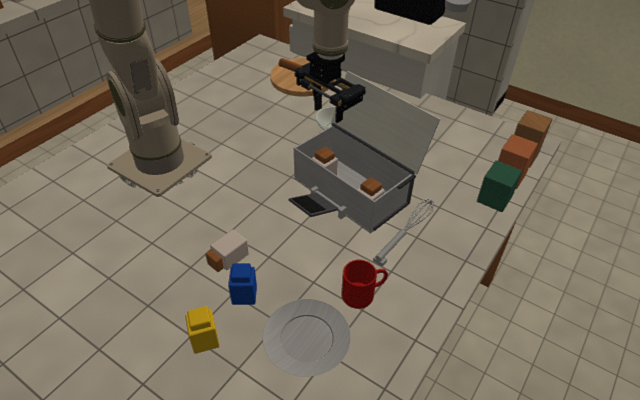

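Jars C and D are both standing in the keeper, and the worktop has only lying jar A left (scene 230,248). Plan for A: grip across its sides with the tool pitched about −35°, lift, pitch to about +50°, set it on its base and regrasp from above. Hovering over A now.

Call:
step_arm --increments '[[[-0.04,0.004,0],[0,0,0]],[[-0.08,0.008,0],[0,0,0]],[[-0.125,0.012,0],[0,0,0]],[[-0.17,0.017,0],[0,0,0]],[[-0.21,0.021,0],[0,0,0]]]' --hand -1

```text
time: 22.05
ee_pos: [0.4475, 0.0242, 0.1921]
eef_rot: [0.773, 0.635, -0.0, 0.0]
ft_force: [1.2, 0.1, -0.1]
width: 0.0863
```

Call:
step_arm --increments '[[[-0.045,0.004,0],[0,0,0]],[[-0.09,0.009,0],[0,0,0]],[[-0.135,0.013,0],[0,0,0]],[[-0.18,0.018,0],[0,0,0]],[[-0.2,0.02,0],[0,0,0]]]'

```text
time: 22.55
ee_pos: [0.4269, -0.1801, 0.1916]
eef_rot: [0.774, 0.633, -0.001, 0.0]
ft_force: [-0.1, -0.7, 0.3]
width: 0.0872
```

Call:
step_arm --increments '[[[-0.0,0.0,0],[0,0,0]],[[0,0,0],[0,0,0]]]'

```text
time: 22.75
ee_pos: [0.4266, -0.18, 0.1911]
eef_rot: [0.774, 0.633, -0.001, -0.0]
ft_force: [0.4, 0.5, -0.2]
width: 0.0873
```

```bash
python3 - <<'E'
from h import *
snap('wrist','w17');print(tip(),np.round(r.read_state()['joint_positions'],2)); crop('w17',200,60,460,260,3,'c14')
E
```

```text
[ 0.42705799 -0.17903548  0.22729309] [ 0.95  0.   -0.65  1.83  0.    1.31  0.11]
```

View pics/w17.png

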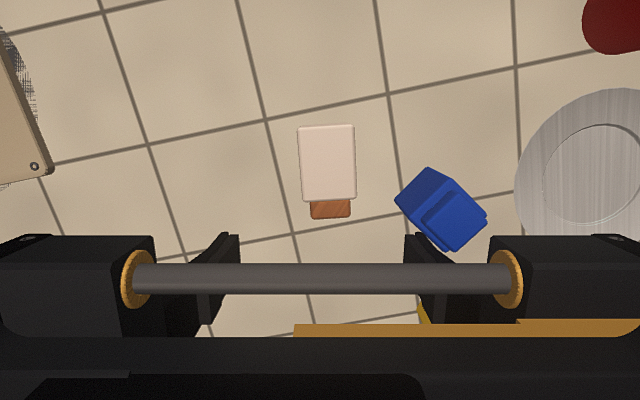

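```bash
cat > ga.py <<'E'
from h import *
p=np.array([at('w17',u,v,.058) for u,v in [(298,127),(353.5,125),(356,199),(302,202)]]); c=p.mean(0); print(p[:,:2].tolist(),c,np.linalg.norm(np.diff(p,axis=0),axis=1))
s=(p[2]+p[3]-p[0]-p[1]); s/=np.linalg.norm(s); phi=np.degrees(np.arctan2(s[0],-s[1])); phi=np.degrees(np.arctan2(-s[0]*-1,-s[1])); print('s',s,phi)
print('blue',at('w17',394,201,0),at('w17',428,168,0))
E
python3 - <<'E'
from ga import *
phi=-9
q=down(phi)*R.from_euler('y',35,degrees=True)
g=np.array([c[0],c[1],.029])+.012*s
tp=g+.019*q.as_matrix()[:,2]; print('tip',tp)
gt(tp-.12*q.as_matrix()[:,2],q)
d=q.as_matrix()
print('R finger',(g+.0585*d[:,1]).round(3),'body R',(g+.095*d[:,1]-.051*d[:,2]-.0375*d[:,0]).round(3))
E
```

```text
[[0.4145, -0.1186], [0.4684, -0.1277], [0.4578, -0.2024], [0.4019, -0.1943]] [ 0.43565 -0.16075  0.058  ] [0.05466278 0.07544833 0.0564838 ]
s [-0.1524522  -0.98831084  0.        ] -8.769062253147633
blue [ 0.5061 -0.2303  0.    ] [ 0.5517 -0.198   0.    ]
tip [ 0.43552539 -0.16184595  0.01343611]
shift [-0.0295  0.0071  0.1091] dist 0.113
turn [ 0.0113  0.6117 -0.0409]
R finger [ 0.492 -0.182  0.029] body R [ 0.518 -0.247  0.049]
```

Blue's near corner (.506,−.230) would foul the gripper body in a tilted grasp here. So first I'll grip A vertically near its base end, carry it to open space turned radially outward, lay it down and regrasp tilted.

```bash
python3 - <<'E'
from ga import *
c[:2]=[.4370,-.160]
q=down(-9)
g=np.array([c[0],c[1],.0])-.018*s; g[2]=.012; print(g)
gt(g,q)
d=q.as_matrix(); print('body',(g+.095*d[:,1]-.0375*d[:,0]).round(3))
E
```

```text
[[0.4145, -0.1186], [0.4684, -0.1277], [0.4578, -0.2024], [0.4019, -0.1943]] [ 0.43565 -0.16075  0.058  ] [0.05466278 0.07544833 0.0564838 ]
s [-0.1524522  -0.98831084  0.        ] -8.769062253147633
blue [ 0.5061 -0.2303  0.    ] [ 0.5517 -0.198   0.    ]
[ 0.43974414 -0.1422104   0.012     ]
shift [0.0389 0.0055 0.2152] dist 0.219
turn [-0.0015  0.001  -0.0418]
body [ 0.528 -0.194  0.012]
```

Call:
step_arm --increments '[[[0.02,0.003,0.03],[0,0,-0.02]],[[0.039,0.0055,0.07],[0,0,-0.042]],[[0.039,0.0055,0.11],[0,0,-0.042]],[[0.039,0.0055,0.14],[0,0,-0.042]],[[0.039,0.0055,0.14],[0,0,-0.042]]]'

```text
time: 23.3
ee_pos: [0.4374, -0.1394, 0.0482]
eef_rot: [0.759, 0.651, -0.002, -0.003]
ft_force: [0.0, 0.6, 0.5]
width: 0.0869
```

```bash
python3 - <<'E'
from h import *
snap('wrist','w18');print(tip()); gt([.4397,-.1422,.012],down(-9))
E
```

```text
[ 0.43916857 -0.14016039  0.08656472]
shift [-0.002   0.0013  0.0746] dist 0.075
turn [-0.0043 -0.0005  0.0027]
```

View pics/w18.png

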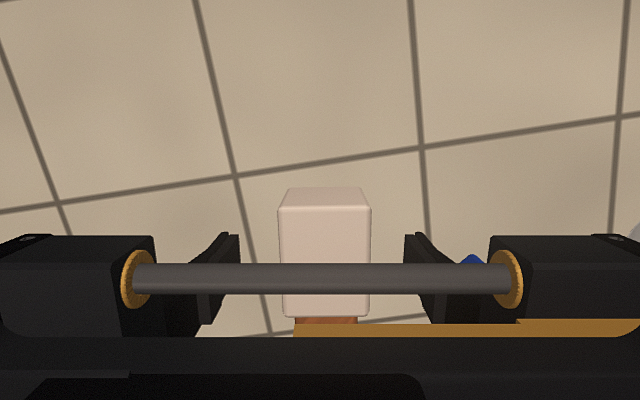

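Jar A's body is centred between the fingers (278–371 against 238–404), with its base edge at row 205. Descending.

Call:
step_arm --increments '[[[-0.002,0.001,0.02],[0,0,0]],[[-0.002,0.001,0.04],[0,0,0]],[[-0.002,0.001,0.06],[0,0,0]],[[-0.002,0.001,0.073],[0,0,0]],[[-0.002,0.001,0.073],[0,0,0]]]'

```text
time: 23.85
ee_pos: [0.4395, -0.1419, -0.0223]
eef_rot: [0.759, 0.651, -0.001, -0.002]
ft_force: [0.0, -0.2, 0.4]
width: 0.0868
```

Call:
step_arm --increments '[[[0,0,0.0],[0,0,0]],[[0,0,0],[0,0,0]],[[0,0,0],[0,0,0]],[[0,0,0],[0,0,0]],[[0,0,0],[0,0,0]]]' --hand 1 --grip_force 30

```text
time: 24.35
ee_pos: [0.4397, -0.142, -0.0219]
eef_rot: [0.759, 0.651, -0.001, -0.002]
ft_force: [-1.4, 0.2, 3.2]
width: 0.058
```

Call:
step_arm --increments '[[[0,0,-0.01],[0,0,0]],[[0,0,-0.03],[0,0,0]],[[0,0,-0.06],[0,0,0]],[[0,0,-0.09],[0,0,0]],[[0,0,-0.12],[0,0,0]]]'

```text
time: 24.85
ee_pos: [0.4399, -0.1417, 0.0997]
eef_rot: [0.759, 0.651, -0.001, -0.002]
ft_force: [1.1, -0.7, -2.0]
width: 0.058
```

```bash
python3 - <<'E'
from h import *
snap('wrist','w19');snap('scene','s19');print(tip()); 
th=-8;gt([.44*np.cos(np.radians(th)),.44*np.sin(np.radians(th)),.13],down(th+90)); crop('s19',160,150,340,310,4,'c15')
E
```

```text
[ 0.44248522 -0.14255499  0.13820778]
shift [ 0.0794 -0.0192  0.0081] dist 0.082
turn [ 1.000e-04  2.400e-03 -1.585e+00]
```

View pics/c15.png

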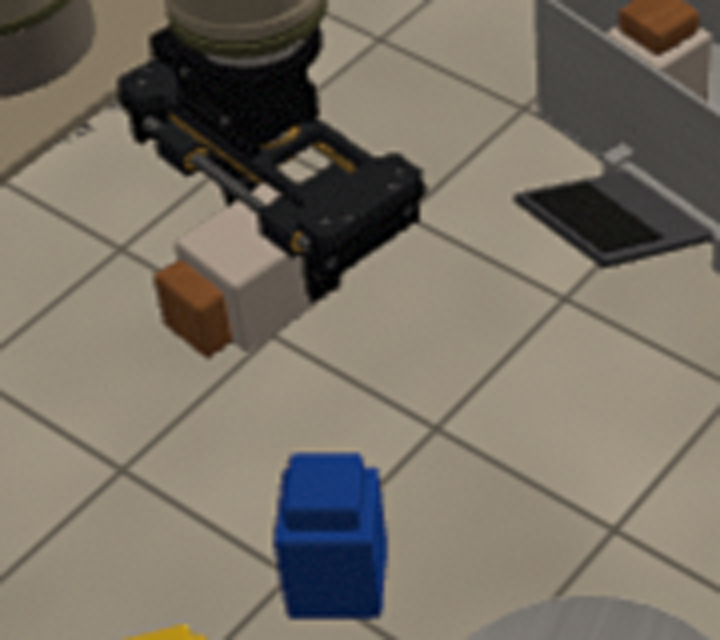

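Call:
step_arm --increments '[[[0.015,-0.004,0],[0,0,-0.12]],[[0.03,-0.008,0],[0,0,-0.25]],[[0.05,-0.012,0],[0,0,-0.38]],[[0.065,-0.016,0],[0,0,-0.52]],[[0.08,-0.019,0],[0,0,-0.65]]]'

```text
time: 25.45
ee_pos: [0.4353, -0.0597, 0.1017]
eef_rot: [0.509, 0.861, -0.001, 0.001]
ft_force: [0.3, 0.5, -1.3]
width: 0.0577
```

Call:
step_arm --increments '[[[0,0,0],[0,0,-0.13]],[[0,0,0],[0,0,-0.27]],[[0,0,0],[0,0,-0.4]],[[0,0,0],[0,0,-0.54]],[[0,0,0],[0,0,-0.68]]]'

```text
time: 25.95
ee_pos: [0.4347, -0.0596, 0.1013]
eef_rot: [0.19, 0.982, -0.001, -0.0]
ft_force: [-0.0, 0.4, -2.1]
width: 0.0577
```

```bash
python3 - <<'E'
from h import *
print(tip(),np.round(r.read_state()['joint_positions'],2))
th=-8;gt([.44*np.cos(np.radians(th)),.44*np.sin(np.radians(th)),.05],down(th+90))
E
```

```text
[ 0.43475707 -0.05950318  0.13731353] [ 0.87  0.04 -0.84  2.    0.04  1.12  1.2 ]
shift [-0.0015 -0.0011  0.0873] dist 0.087
turn [-1.400e-03 -2.000e-04 -2.428e-01]
```

Call:
step_arm --increments '[[[0,0,0.02],[0,0,-0.12]],[[0,0,0.05],[0,0,-0.24]],[[0,0,0.08],[0,0,-0.24]],[[0,0,0.11],[0,0,-0.24]],[[0,0,0.115],[0,0,-0.24]]]'

```text
time: 26.45
ee_pos: [0.4317, -0.059, -0.0165]
eef_rot: [0.071, 0.997, 0.0, -0.003]
ft_force: [-1.4, 0.4, -0.8]
width: 0.0575
```

```bash
python3 - <<'E'
from h import *
print(tip(),np.round(r.read_state()['joint_positions'],2))
E
```

```text
[ 0.43195912 -0.05906463  0.01947088] [ 0.8   0.26 -0.82  2.11  0.24  0.88  1.27]
```

Call:
step_arm --increments '[[[0,0,0.002],[0,0,0]],[[0,0,0.004],[0,0,0]],[[0,0,0.005],[0,0,0]]]'

```text
time: 26.75
ee_pos: [0.4325, -0.0593, -0.0206]
eef_rot: [0.071, 0.997, -0.0, -0.002]
ft_force: [0.7, 0.6, -2.1]
width: 0.0579
```

Call:
step_arm --increments '[[[0,0,0],[0,0,0]],[[0,0,0],[0,0,0]],[[0,0,0],[0,0,0]]]' --hand -1

```text
time: 27.05
ee_pos: [0.433, -0.0595, -0.02]
eef_rot: [0.071, 0.997, -0.0, -0.002]
ft_force: [-0.0, -0.4, -0.1]
width: 0.0745
```

Call:
step_arm --increments '[[[0,0,-0.02],[0,0,0]],[[0,0,-0.05],[0,0,0]],[[0,0,-0.09],[0,0,0]],[[-0.02,0,-0.12],[0,0,0]],[[-0.05,0,-0.14],[0,0,0]]]'

```text
time: 27.55
ee_pos: [0.4838, -0.0671, 0.1228]
eef_rot: [0.071, 0.997, -0.002, -0.0]
ft_force: [-0.0, -0.2, 0.4]
width: 0.0872
```

Call:
step_arm --increments '[[[-0.04,0,0],[0,0,0]],[[-0.08,0,0],[0,0,0]],[[-0.08,0,0],[0,0,0]]]'

```text
time: 27.85
ee_pos: [0.5661, -0.0791, 0.1215]
eef_rot: [0.072, 0.997, -0.0, -0.0]
ft_force: [-0.7, -0.5, -0.6]
width: 0.087
```

```bash
python3 - <<'E'
from h import *
snap('wrist','w20');print(tip(),np.round(r.read_state()['joint_positions'],2))
E
```

```text
[ 0.5641718  -0.07814472  0.15772294] [ 0.74  0.37 -0.83  1.66  0.29  1.24  1.28]
```

View pics/w20.png

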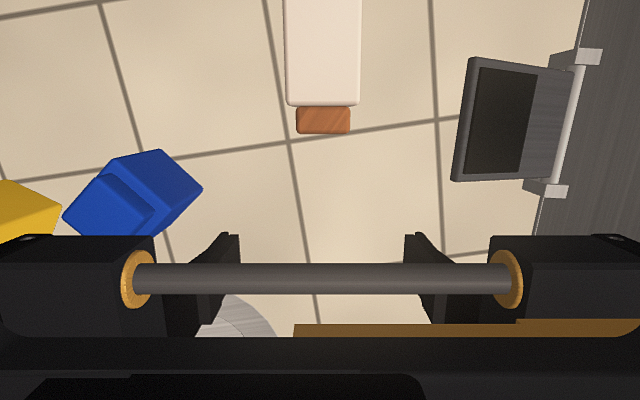

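```bash
cat > gb.py <<'E'
from h import *
a,b=at('w20',287,104,.058),at('w20',360.5,104,.058); print(a,b,np.linalg.norm(a-b))
y=(b-a)/np.linalg.norm(b-a); phi=np.degrees(np.arctan2(y[1],y[0])); phi2=82
for u,v in ((284,5),(362,5)): print(at('w20',u,v,.058))
s=np.array([y[1],-y[0],0]); print('phi',phi,'s',s)
c=(a+b)/2-.039*s; c[2]=.029; print('c',c)
print('blue',at('w20',203,187,0)); print('pedal',at('w20',455,178,.075),kw((-.045,-.2,.07)),at('w20',468,57,.075))
E
python3 - <<'E'
from gb import *
q=down(82)*R.from_euler('y',35,degrees=True); d=q.as_matrix()
print(d.round(3))
g=c+.012*s; tp=g+.019*d[:,2]; print('tip',tp)
for e in(-1,1):
  for x in (-.0375,.0375): print('body',(g+e*.095*d[:,1]-.051*d[:,2]+x*d[:,0]).round(3))
gt(tp-.10*d[:,2],q)
E
```

```text
[ 0.485  -0.0933  0.058 ] [ 0.4931 -0.0376  0.058 ] 0.05628587744718918
[ 0.4179 -0.0839  0.058 ]
[ 0.426  -0.0288  0.058 ]
phi 81.72593870377202 s [ 0.98959104 -0.14390821  0.        ]
c [ 0.45045595 -0.05983758  0.029     ]
blue [ 0.5489 -0.1955  0.    ]
pedal [0.5572 0.0253 0.075 ] [0.47333744 0.04240496 0.07      ] [0.473  0.0376 0.075 ]
[[-0.811  0.139 -0.568]
 [ 0.114  0.99   0.08 ]
 [ 0.574  0.    -0.819]]
tip [ 0.45153915 -0.06004778  0.01343611]
body [ 0.508 -0.164  0.049]
body [ 0.448 -0.155  0.092]
body [0.535 0.024 0.049]
body [0.474 0.033 0.092]
shift [0.0772 0.0021 0.056 ] dist 0.095
turn [-1.000e-04  6.092e-01 -3.500e-03]
```

Call:
step_arm --increments '[[[0.015,-0.002,0],[0,0.12,0]],[[0.03,-0.003,0.01],[0,0.24,0]],[[0.045,-0.005,0.02],[0,0.36,0]],[[0.06,-0.006,0.04],[0,0.48,0]],[[0.077,-0.006,0.05],[0,0.61,0]]]'

```text
time: 28.4
ee_pos: [0.486, -0.0734, 0.0721]
eef_rot: [0.068, 0.951, 0.021, -0.302]
ft_force: [-0.3, 0.2, -0.4]
width: 0.0871
```

```bash
python3 - <<'E'
from gb import *
snap('wrist','w21')
q=down(82)*R.from_euler('y',35,degrees=True); d=q.as_matrix()
print(tip(),np.round(r.read_state()['joint_positions'],2))
g=c+.012*s; tp=g+.019*d[:,2]-.008*d[:,1]; gt(tp,q)
for e in (-.029,.029): print(proj('w21',c+.039*s+e*d[:,1]+[0,0,.029]),proj('w21',c-.039*s+e*d[:,1]+[0,0,.029]))
E
```

```text
[ 0.485  -0.0933  0.058 ] [ 0.4931 -0.0376  0.058 ] 0.05628587744718918
[ 0.4179 -0.0839  0.058 ]
[ 0.426  -0.0288  0.058 ]
phi 81.72593870377202 s [ 0.98959104 -0.14390821  0.        ]
c [ 0.45045595 -0.05983758  0.029     ]
blue [ 0.5489 -0.1955  0.    ]
pedal [0.5572 0.0253 0.075 ] [0.47333744 0.04240496 0.07      ] [0.473  0.0376 0.075 ]
[ 0.50343441 -0.07598208  0.09649852] [ 0.53  0.79 -0.7   1.34  0.31  1.79  1.23]
shift [-0.0066  0.0004  0.0987] dist 0.099
turn [ 0.0011 -0.0215 -0.0026]
[289.9 236.8] [293.3 136.8]
[375.3 236.5] [369.6 136.5]
```

View pics/w21.png

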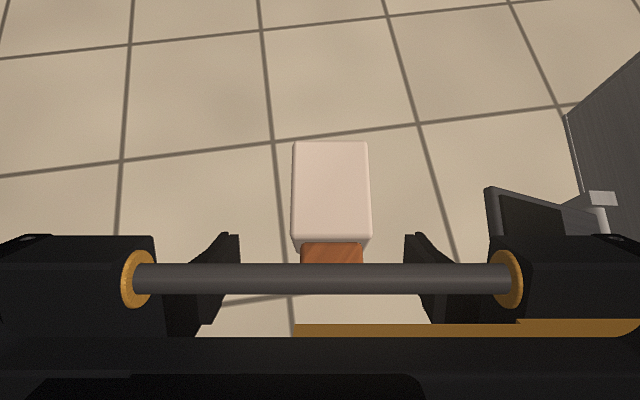

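Call:
step_arm --increments '[[[-0.006,0,0.025],[0,0,0]],[[-0.006,0,0.05],[0,0,0]],[[-0.006,0,0.075],[0,0,0]],[[-0.006,0,0.09],[0,0,0]],[[-0.006,0,0.097],[0,0,0]]]'

```text
time: 28.95
ee_pos: [0.4293, -0.0657, -0.0142]
eef_rot: [0.068, 0.948, 0.022, -0.31]
ft_force: [0.1, 1.0, 0.2]
width: 0.0875
```

```bash
python3 - <<'E'
from h import *
snap('scene','s22');snap('wrist','w22'); crop('s22',170,130,350,290,4,'c16'); print(tip())
E
```

```text
[ 0.45104096 -0.06876631  0.01526626]
```

View pics/c16.png

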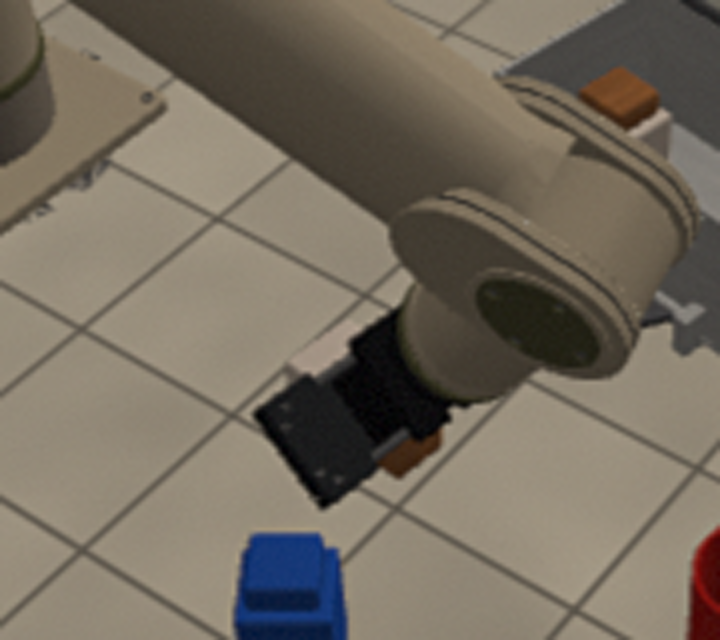

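View pics/w22.png

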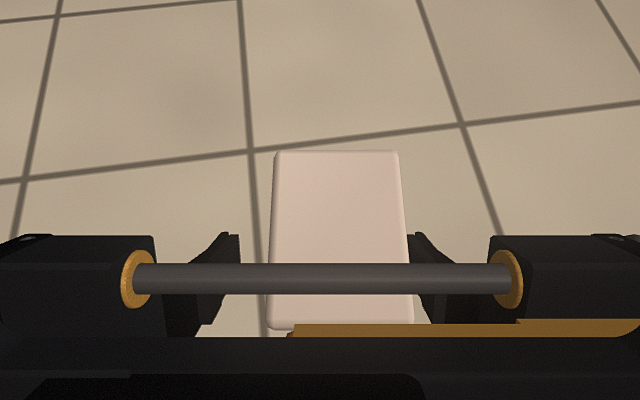

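Pose as planned; jar A's body (270–412) is between the fingers. Closing.

Call:
step_arm --increments '[[[0,0,0.0],[0,0,0]],[[0,0,0],[0,0,0]],[[0,0,0],[0,0,0]],[[0,0,0],[0,0,0]],[[0,0,0],[0,0,0]]]' --hand 1 --grip_force 33

```text
time: 29.55
ee_pos: [0.4304, -0.0651, -0.0134]
eef_rot: [0.067, 0.948, 0.022, -0.309]
ft_force: [1.7, 2.5, 3.0]
width: 0.0576
```

```bash
python3 - <<'E'
from h import *
t=tip(); print(t)
q=R.from_quat(r.read_state()['eef_rot']); g=t-.019*q.as_matrix()[:,2]; print('g',g)
gt(t+[0,0,.1],q)
E
```

```text
[ 0.45142953 -0.06807846  0.01563205]
g [ 0.46252338 -0.06966898  0.0309747 ]
shift [ 0.059   0.     -0.0808] dist 0.1
turn [0. 0. 0.]
```

Call:
step_arm --increments '[[[0.01,0,-0.014],[0,0,0]],[[0.024,0,-0.032],[0,0,0]],[[0.041,0,-0.056],[0,0,0]],[[0.059,0,-0.081],[0,0,0]],[[0.077,0,-0.105],[0,0,0]]]'

```text
time: 30.05
ee_pos: [0.4301, -0.0653, 0.1189]
eef_rot: [0.068, 0.948, 0.022, -0.309]
ft_force: [1.0, -0.5, -1.8]
width: 0.0579
```

Call:
step_arm --increments '[[[0,0,0],[0,-0.12,0]],[[0,0,0],[0,-0.25,0]],[[0,0,0],[0,-0.38,0]],[[0,0,0],[0,-0.51,0]],[[0,0,0],[0,-0.62,0]]]'

```text
time: 30.55
ee_pos: [0.43, -0.0657, 0.1196]
eef_rot: [0.071, 0.997, -0.001, -0.003]
ft_force: [-0.6, 1.0, -1.3]
width: 0.0579
```

```bash
python3 - <<'E'
from h import *
snap('wrist','w23'); s=r.read_state(); print(tip(),np.round(s['joint_positions'],2)); print(R.from_quat(s['eef_rot']).as_matrix().round(2))
E
```

```text
[ 0.42768797 -0.06557784  0.15578587] [ 0.96 -0.   -0.9   1.99  0.01  1.16  1.49]
[[-0.99  0.14 -0.  ]
 [ 0.14  0.99 -0.01]
 [-0.   -0.01 -1.  ]]
```

View pics/w23.png

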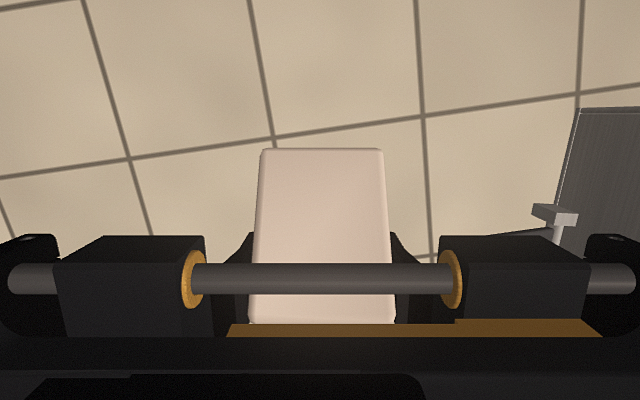

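The jar is held rigidly. Continuing the pitch outward.

Call:
step_arm --increments '[[[-0.02,0,-0.01],[0,-0.12,0]],[[-0.04,0,-0.02],[0,-0.25,0]],[[-0.055,0,-0.02],[0,-0.38,0]],[[-0.07,0,-0.02],[0,-0.5,0]],[[-0.08,0,-0.02],[0,-0.6,0]]]'

```text
time: 31.1
ee_pos: [0.5068, -0.0774, 0.1407]
eef_rot: [0.066, 0.952, -0.026, 0.297]
ft_force: [0.5, 1.4, -2.5]
width: 0.0578
```

```bash
python3 - <<'E'
from h import *
s=r.read_state(); print(tip(),np.round(s['joint_positions'],2)); print(R.from_quat(s['eef_rot']).as_matrix().round(2))
E
```

```text
[ 0.48653777 -0.07420714  0.17035211] [ 0.86 -0.38 -0.71  2.34 -0.45  0.51  1.86]
[[-0.82  0.14  0.56]
 [ 0.11  0.99 -0.09]
 [-0.57 -0.01 -0.82]]
```

Call:
step_arm --increments '[[[-0.017,0,0.012],[0,-0.0,0]],[[-0.033,0,0.025],[0,-0.08,0]],[[-0.033,0,0.025],[0,-0.16,0]],[[-0.033,0,0.025],[0,-0.25,0]],[[-0.033,0,0.025],[0,-0.3,0]]]'

```text
time: 31.6
ee_pos: [0.5703, -0.0737, 0.149]
eef_rot: [0.057, 0.912, -0.026, 0.406]
ft_force: [1.1, 0.5, -0.6]
width: 0.0579
```

```bash
python3 - <<'E'
from h import *
snap('scene','s24'); crop('s24',190,110,370,270,4,'c17')
s=r.read_state(); print(tip(),np.round(s['joint_positions'],2)); M=R.from_quat(s['eef_rot']).as_matrix(); print(M.round(2), np.degrees(np.arcsin(-M[2,0])))
E
```

```text
[ 0.54543503 -0.070965    0.17334151] [ 0.9  -0.3  -0.81  2.41 -0.99  0.16  2.38]
[[-0.66  0.13  0.74]
 [ 0.08  0.99 -0.1 ]
 [-0.75 -0.   -0.67]] 48.28857472068869
```

View pics/c17.png

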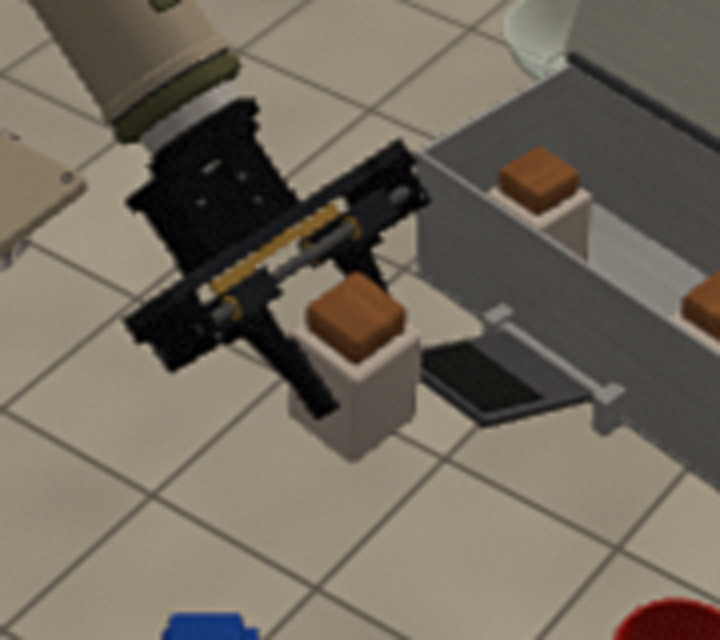

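Jar A now hangs about 6° from upright. Joints 4 and 6 are near their limits, so I'll ease the pitch slightly, move outward and lower.

Call:
step_arm --increments '[[[-0.02,0.003,0.022],[0,0.06,0]],[[-0.033,0.006,0.037],[0,0.12,0]],[[-0.014,0.006,0.054],[0,0.15,0]],[[0.006,0.006,0.07],[0,0.15,0]]]'

```text
time: 32.05
ee_pos: [0.5983, -0.0734, 0.1194]
eef_rot: [0.056, 0.938, -0.024, 0.341]
ft_force: [-1.1, 0.2, -3.0]
width: 0.0581
```

```bash
cat > ss.py <<'E'
from h import *
s=r.read_state(); print(tip(),np.round(s['joint_positions'],2)); M=R.from_quat(s['eef_rot']).as_matrix(); print(M.round(3), np.degrees(np.arcsin(-M[2,0])),np.degrees(np.arcsin(M[2,1])))
print('grasp pt',tip()-.019*M[:,2])
E
python3 ss.py; python3 -c "
from h import *
print('mug',at('top0',357,149,.09),at('scene0',359,270,.09))"
```

```text
[ 0.57533026 -0.07040546  0.14698544] [ 1.31 -0.15 -1.23  2.25 -0.32  0.25  1.77]
[[-0.761  0.122  0.637]
 [ 0.089  0.992 -0.084]
 [-0.642 -0.008 -0.766]] 39.972898675074354 -0.43975535561224666
grasp pt [ 0.56322873 -0.06880465  0.16154533]
mug [ 0.7548 -0.0712  0.09  ] [ 0.7678 -0.0702  0.09  ]
```

Call:
step_arm --increments '[[[0.008,0,0.01],[0,0,0]],[[0.016,0,0.019],[0,0,0]],[[0.024,0,0.029],[0,0,0]],[[0.026,0,0.031],[0,0,0]]]'

```text
time: 32.45
ee_pos: [0.5951, -0.0781, 0.0863]
eef_rot: [0.059, 0.939, -0.028, 0.337]
ft_force: [0.3, -0.9, -1.2]
width: 0.0579
```

```bash
python3 ss.py; python3 -c "
from h import *
snap('scene','s25'); crop('s25',190,110,370,270,4,'c18')"
```

```text
[ 0.57239817 -0.07476982  0.1140319 ] [ 1.38  0.01 -1.34  2.28  0.43  0.19  1.09]
[[-0.765  0.13   0.63 ]
 [ 0.092  0.991 -0.093]
 [-0.637 -0.013 -0.771]] 39.56803675159541 -0.757278799145249
grasp pt [ 0.56042158 -0.07300794  0.12867625]
```

View pics/c18.png

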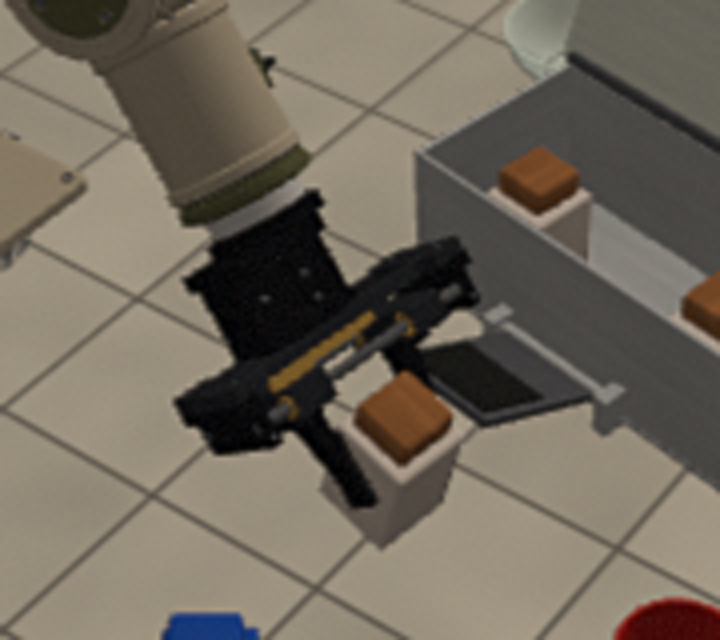

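Call:
step_arm --increments '[[[-0.002,-0.009,0.015],[0,0.04,0]],[[-0.004,-0.017,0.03],[0,0.08,0]],[[-0.006,-0.025,0.045],[0,0.12,0]],[[-0.006,-0.025,0.045],[0,0.12,0]]]'

```text
time: 32.9
ee_pos: [0.6255, -0.1101, 0.0543]
eef_rot: [0.062, 0.958, -0.025, 0.279]
ft_force: [-0.1, 0.1, -1.2]
width: 0.058
```

```bash
python3 ss.py
```

```text
[ 0.60636178 -0.10711253  0.08470024] [ 1.13  0.3  -1.13  2.12  0.81  0.42  0.87]
[[-0.837  0.133  0.531]
 [ 0.105  0.991 -0.083]
 [-0.538 -0.013 -0.843]] 32.52005165322763 -0.7656821458146221
grasp pt [ 0.59626538 -0.10554439  0.10071909]
```

Call:
step_arm --increments '[[[0.006,0,0.009],[0,-0.02,0]],[[0.012,0,0.018],[0,-0.05,0]],[[0.018,0,0.027],[0,-0.08,0]],[[0.019,0,0.0295],[0,-0.1,0]]]'

```text
time: 33.3
ee_pos: [0.6238, -0.1108, 0.0189]
eef_rot: [0.061, 0.943, -0.028, 0.326]
ft_force: [1.2, -0.5, -2.1]
width: 0.0576
```

```bash
python3 ss.py; python3 -c "
from h import *
snap('scene','s26'); crop('s26',220,150,370,290,4.5,'c19')"
```

```text
[ 0.60180754 -0.10739332  0.04717453] [ 0.82  0.25 -0.78  2.24  1.39  0.2   0.25]
[[-0.779  0.134  0.612]
 [ 0.096  0.991 -0.094]
 [-0.619 -0.014 -0.785]] 38.24633745159877 -0.7967389171758394
grasp pt [ 0.59017786 -0.10561544  0.06209397]
```

View pics/c19.png

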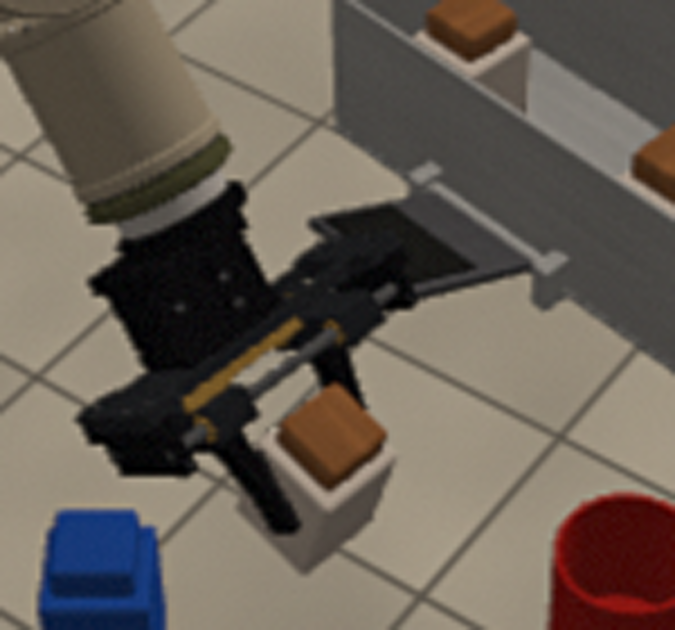

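The left end of the gripper body is close to the blue jar, so I'm shifting outward and to +y before lowering further.

Call:
step_arm --increments '[[[-0.005,0.007,0.004],[0,0,0]],[[-0.0105,0.014,0.008],[0,0,0]],[[-0.0105,0.014,0.008],[0,0,0]]]'

```text
time: 33.65
ee_pos: [0.64, -0.0973, 0.0202]
eef_rot: [0.061, 0.942, -0.028, 0.328]
ft_force: [0.3, -0.1, -2.2]
width: 0.0578
```

```bash
python3 ss.py
```

```text
[ 0.61792332 -0.09392451  0.04837318] [ 0.78  0.29 -0.79  2.21  1.4   0.24  0.22]
[[-0.778  0.133  0.614]
 [ 0.096  0.991 -0.093]
 [-0.621 -0.013 -0.784]] 38.396312918818246 -0.772557986568239
grasp pt [ 0.60625229 -0.09216023  0.06326191]
```

Call:
step_arm --increments '[[[-0.002,0,-0.002],[0,-0.04,0]],[[-0.004,0,-0.003],[0,-0.08,0]],[[-0.006,0,-0.002],[0,-0.12,0]],[[-0.006,0,-0.002],[0,-0.16,0]],[[-0.006,0,-0.002],[0,-0.17,0]]]'

```text
time: 34.15
ee_pos: [0.6429, -0.0977, 0.0254]
eef_rot: [0.058, 0.911, -0.033, 0.407]
ft_force: [-0.7, -0.6, -3.0]
width: 0.0579
```

```bash
python3 ss.py; python3 -c "
from h import *
snap('scene','s27'); crop('s27',220,150,370,290,4.5,'c20')"
```

```text
[ 0.61627998 -0.09384973  0.04934582] [ 0.95  0.36 -0.96  2.32  2.33  0.39 -0.63]
[[-0.662  0.132  0.738]
 [ 0.079  0.991 -0.107]
 [-0.746 -0.013 -0.666]] 48.221152646834746 -0.7510749558266475
grasp pt [ 0.60225679 -0.09180897  0.06200225]
```

View pics/c20.png

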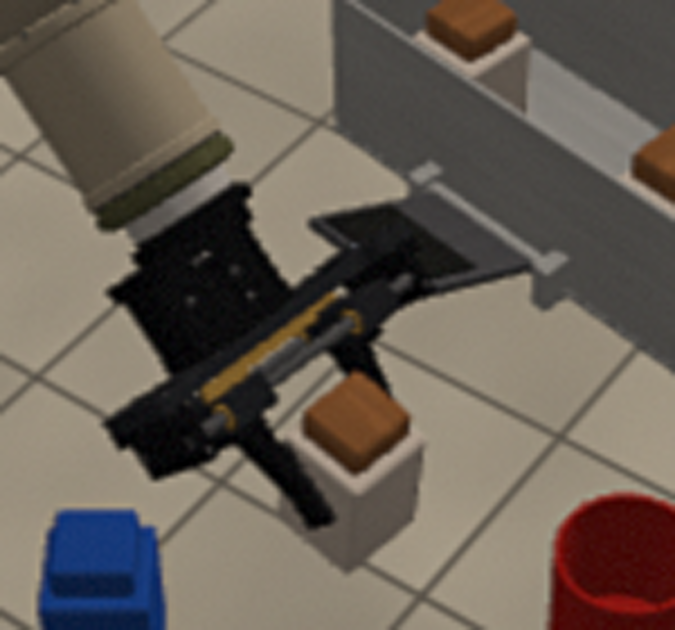

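The wrist has flipped to its other branch, so the last few degrees are reachable.

Call:
step_arm --increments '[[[-0.002,0,-0.001],[0,-0.04,0]],[[-0.003,0,-0.002],[0,-0.08,0]],[[-0.003,0,-0.002],[0,-0.1,0]],[[-0.003,0,-0.002],[0,-0.1,0]]]'

```text
time: 34.6
ee_pos: [0.6422, -0.099, 0.0276]
eef_rot: [0.057, 0.89, -0.036, 0.451]
ft_force: [0.4, -0.7, -1.2]
width: 0.0577
```

```bash
python3 ss.py
```

```text
[ 0.61349742 -0.09478459  0.04888562] [ 1.04  0.46 -1.04  2.38  2.55  0.56 -0.77]
[[-0.587  0.135  0.798]
 [ 0.07   0.991 -0.117]
 [-0.807 -0.013 -0.591]] 53.76551333820421 -0.7438456803190846
grasp pt [ 0.59833101 -0.09256843  0.06011364]
```

Call:
step_arm --increments '[[[0.0016,0,0.0012],[0,0,0]],[[0.0032,0,0.0024],[0,0,0]],[[0.0032,0,0.0024],[0,0,0]]]'

```text
time: 34.9
ee_pos: [0.6424, -0.0993, 0.0236]
eef_rot: [0.058, 0.89, -0.037, 0.451]
ft_force: [-0.6, -0.0, -2.4]
width: 0.0577
```

Call:
step_arm --increments '[[[0.0016,0,0.0012],[0,0,0]],[[0.0032,0,0.0024],[0,0,0]],[[0.0032,0,0.0024],[0,0,0]]]'

```text
time: 35.2
ee_pos: [0.6424, -0.0992, 0.0193]
eef_rot: [0.057, 0.89, -0.037, 0.45]
ft_force: [-0.5, 0.0, -1.5]
width: 0.0578
```

Call:
step_arm --increments '[[[0.0016,0,0.0012],[0,0,0]],[[0.0032,0,0.0024],[0,0,0]],[[0.0032,0,0.0024],[0,0,0]]]'

```text
time: 35.5
ee_pos: [0.6443, -0.0998, 0.0182]
eef_rot: [0.057, 0.889, -0.038, 0.453]
ft_force: [-18.4, -0.5, 28.0]
width: 0.0584
```

```bash
python3 ss.py; python3 -c "
from h import *
snap('scene','s28'); crop('s28',220,150,370,290,4.5,'c21')"
```

```text
[ 0.61546442 -0.09549682  0.03928281] [ 1.02  0.5  -1.02  2.38  2.58  0.6  -0.76]
[[-0.583  0.135  0.801]
 [ 0.066  0.991 -0.119]
 [-0.81  -0.016 -0.586]] 54.082504168189764 -0.9380044809046243
grasp pt [ 0.6002415  -0.09323164  0.05042425]
```

View pics/c21.png

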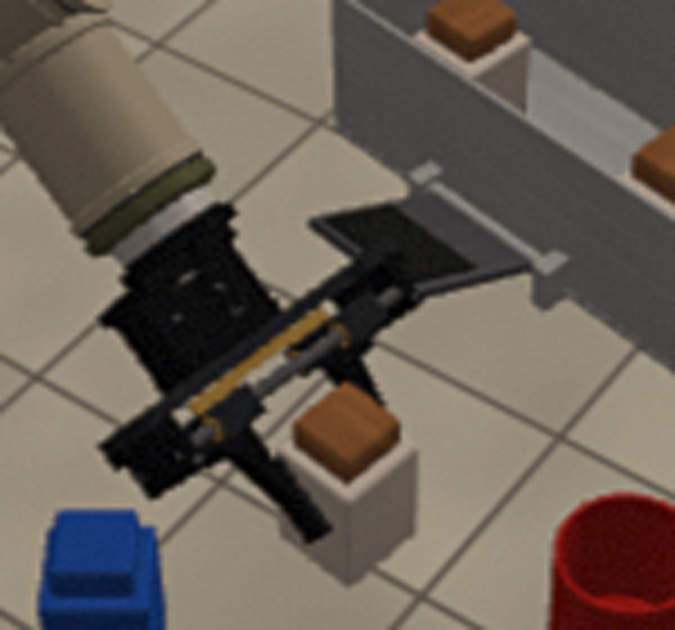

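The jar is on the table, upright (28 N contact). I'll relieve 1.5 mm, then release.

Call:
step_arm --increments '[[[-0.0014,0,-0.001],[0,0,0]],[[-0.0014,0,-0.001],[0,0,0]]]'

```text
time: 35.75
ee_pos: [0.6446, -0.0998, 0.0203]
eef_rot: [0.057, 0.889, -0.038, 0.453]
ft_force: [0.1, 0.7, -1.4]
width: 0.0579
```

Call:
step_arm --increments '[[[0,0,0],[0,0,0]],[[0,0,0],[0,0,0]],[[0,0,0],[0,0,0]],[[0,0,0],[0,0,0]]]' --hand -1

```text
time: 36.15
ee_pos: [0.6446, -0.0998, 0.0203]
eef_rot: [0.057, 0.889, -0.038, 0.453]
ft_force: [-0.2, 0.8, 1.2]
width: 0.0817
```

```bash
python3 ss.py; python3 -c "
from h import *
snap('scene','s29'); crop('s29',220,150,370,290,4.5,'c22')"
```

```text
[ 0.61576266 -0.09547894  0.04135358] [ 1.02  0.49 -1.02  2.38  2.57  0.6  -0.76]
[[-0.583  0.135  0.801]
 [ 0.066  0.991 -0.119]
 [-0.81  -0.016 -0.586]] 54.106155113315026 -0.9402453164445498
grasp pt [ 0.60053514 -0.09321326  0.05248864]
```

View pics/c22.png

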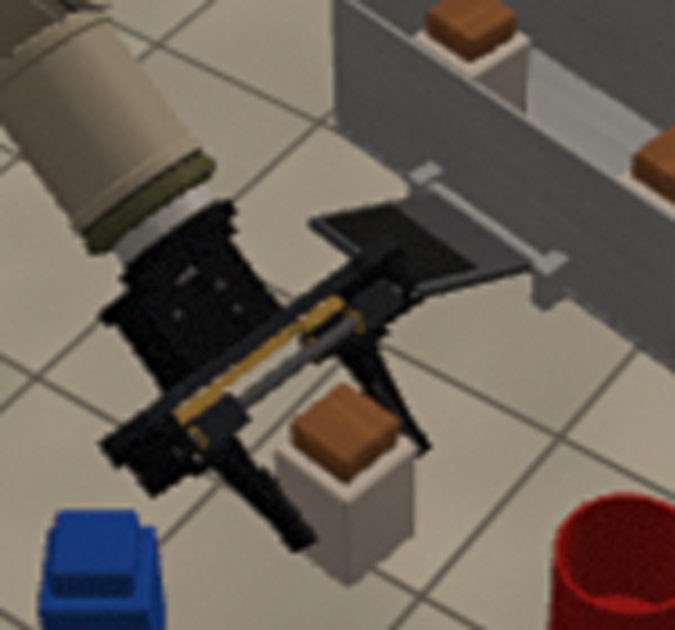

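Jar A stands free. Retreating straight up, then pitching back to vertical.

Call:
step_arm --increments '[[[-0.016,0,-0.012],[0,0,0]],[[-0.032,0,-0.024],[0,0,0]],[[-0.053,0,-0.038],[0,0.0,0]],[[-0.073,0,-0.053],[0,0.0,0]],[[-0.093,0,-0.067],[0,0.0,0]]]'

```text
time: 36.7
ee_pos: [0.6449, -0.0974, 0.1353]
eef_rot: [0.056, 0.889, -0.038, 0.453]
ft_force: [0.5, -0.9, 2.0]
width: 0.0868
```

```bash
python3 ss.py; python3 -c "
from h import *
snap('scene','s30'); crop('s30',220,130,370,290,4,'c23')"
```

```text
[ 0.61611217 -0.09314893  0.15643856] [ 1.29  0.03 -1.24  2.33  2.56  0.17 -1.  ]
[[-0.583  0.135  0.801]
 [ 0.066  0.991 -0.119]
 [-0.81  -0.017 -0.587]] 54.04835898811411 -0.9582260678593981
grasp pt [ 0.60089538 -0.09088673  0.16758898]
```

View pics/c23.png

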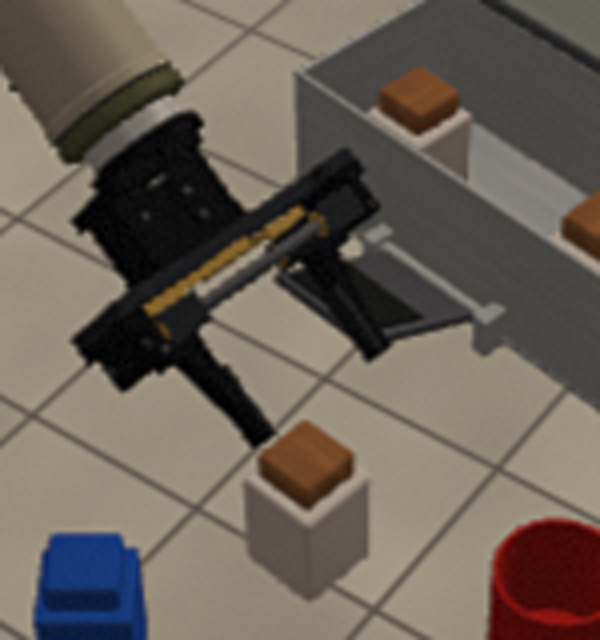

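Call:
step_arm --increments '[[[-0.008,0,-0.006],[0,0.1,0]],[[-0.016,0,-0.012],[0,0.2,0]],[[-0.024,0,-0.018],[0,0.3,0]],[[-0.032,0,-0.024],[0,0.4,0]],[[-0.032,0,-0.024],[0,0.5,0]]]'

```text
time: 37.25
ee_pos: [0.6473, -0.1477, 0.1595]
eef_rot: [0.086, 0.897, -0.104, 0.421]
ft_force: [0.5, -0.1, 0.2]
width: 0.087
```

```bash
python3 ss.py; python3 -c "
from h import *
gt([.62,-.09,.2],down(82))"
```

```text
[ 0.62079879 -0.13837659  0.18201539] [ 1.1  -0.01 -1.06  2.25  1.45  0.23  0.07]
[[-0.631  0.243  0.737]
 [ 0.067  0.963 -0.26 ]
 [-0.773 -0.115 -0.624]] 50.60026166529062 -6.58888181517689
grasp pt [ 0.60680286 -0.13343415  0.1938765 ]
shift [ 0.0177  0.0485 -0.0379] dist 0.064
turn [-0.1549  0.8832 -0.0489]
```

Call:
step_arm --increments '[[[0.005,0.015,-0.02],[-0.03,0.15,-0.01]],[[0.01,0.03,-0.03],[-0.06,0.3,-0.02]],[[0.015,0.045,-0.038],[-0.09,0.44,-0.03]],[[0.018,0.048,-0.038],[-0.12,0.58,-0.04]],[[0.018,0.048,-0.038],[-0.14,0.72,-0.049]]]'

```text
time: 37.75
ee_pos: [0.6171, -0.0878, 0.1625]
eef_rot: [0.088, 0.958, -0.081, 0.26]
ft_force: [1.0, -1.4, 0.5]
width: 0.0872
```

```bash
python3 ss.py; python3 -c "
from h import *
gt([.62,-.09,.2],down(82))"
```

```text
[ 0.59965484 -0.08060129  0.19316373] [ 0.98  0.02 -1.05  2.01  0.41  0.66  1.06]
[[-0.849  0.21   0.485]
 [ 0.126  0.972 -0.201]
 [-0.513 -0.109 -0.851]] 30.876909842403645 -6.2825493912153965
grasp pt [ 0.59044351 -0.07678673  0.2093378 ]
shift [-0.0035 -0.0017  0.0006] dist 0.004
turn [-0.1268  0.5377 -0.0418]
```

Call:
step_arm --increments '[[[0,0,0],[-0.03,0.13,-0.01]],[[0,0,0],[-0.06,0.26,-0.02]],[[0,0,0],[-0.09,0.4,-0.03]],[[0,0,0],[-0.127,0.538,-0.04]],[[0,0,0],[-0.127,0.538,-0.04]]]'

```text
time: 38.25
ee_pos: [0.6177, -0.0901, 0.1576]
eef_rot: [0.072, 0.997, 0.004, -0.006]
ft_force: [-0.5, -0.4, -1.0]
width: 0.0869
```

```bash
python3 ss.py; python3 -c "
from h import *
snap('wrist','w31')
gt([.61,-.12,.2],down(-8))"
```

```text
[ 0.61807793 -0.09043457  0.19359507] [ 0.77  0.53 -0.97  1.45  0.43  1.4   1.21]
[[-0.989  0.145 -0.011]
 [ 0.145  0.989  0.009]
 [ 0.012  0.007 -1.   ]] -0.7135310272729083 0.4064416773790356
grasp pt [ 0.61829256 -0.09060214  0.21259311]
shift [ 0.0031 -0.0324 -0.0051] dist 0.033
turn [-5.0000e-04 -8.9000e-03  1.5676e+00]
```

View pics/w31.png

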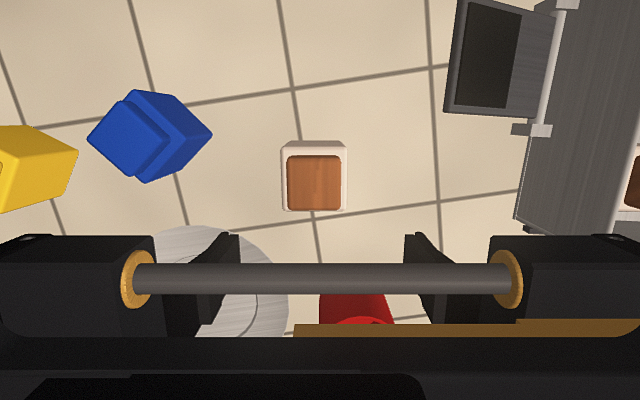

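Jar A is standing at (314,183) in the wrist view. Measuring it, then turning the jaws to −8° for the regrasp.

```bash
python3 - <<'E'
from h import *
p=np.array([at('w31',u,v,.1) for u,v in [(288,157),(340,155),(341,209),(287,210)]]); print(p.tolist(),p.mean(0),np.linalg.norm(np.diff(p,axis=0),axis=1))
gt([p.mean(0)[0],p.mean(0)[1]-.03,.2],down(-8))
E
```

```text
[[0.5755, -0.1092, 0.1], [0.5799, -0.0688, 0.1], [0.6234, -0.0738, 0.1], [0.6178, -0.1174, 0.1]] [ 0.59915 -0.0923   0.1    ] [0.0406389  0.04378641 0.04395816]
shift [ 0.0135 -0.0363 -0.0051] dist 0.039
turn [-5.0000e-04 -8.9000e-03  1.5676e+00]
```

Call:
step_arm --increments '[[[0,0,-0.01],[0,0,0.12]],[[0,0,-0.01],[0,0,0.26]],[[0,0,-0.01],[0,0,0.4]],[[0,0,-0.01],[0,0,0.54]],[[0,0,-0.01],[0,0,0.68]]]'

```text
time: 38.8
ee_pos: [0.617, -0.0877, 0.1698]
eef_rot: [0.402, 0.916, 0.001, -0.002]
ft_force: [-0.5, 0.6, -1.1]
width: 0.0872
```

Call:
step_arm --increments '[[[0,0,0],[0,0,0.14]],[[0,0,0],[0,0,0.28]],[[0,0,0],[0,0,0.42]],[[0,0,0],[0,0,0.56]],[[0,0,0],[0,0,0.7]]]'

```text
time: 39.3
ee_pos: [0.6163, -0.0869, 0.1706]
eef_rot: [0.693, 0.721, 0.001, -0.001]
ft_force: [0.3, 0.3, -0.4]
width: 0.087
```

```bash
python3 - <<'E'
from h import *
print(tip(),np.round(r.read_state()['joint_positions'],2))
gt([.586,-.115,.19],down(-8))
E
```

```text
[ 0.61634693 -0.08703254  0.20656026] [ 0.62  0.43 -0.73  1.46  0.28  1.37 -0.09]
shift [-0.0269 -0.0314  0.0165] dist 0.045
turn [-0.001  -0.0025  0.1788]
```

Call:
step_arm --increments '[[[-0.015,-0.01,0.0],[0,0,0.1]],[[-0.027,-0.019,0.0],[0,0,0.18]],[[-0.027,-0.019,0.01],[0,0,0.18]],[[-0.027,-0.019,0.01],[0,0,0.18]]]'

```text
time: 39.7
ee_pos: [0.5973, -0.1141, 0.1595]
eef_rot: [0.754, 0.657, 0.0, -0.001]
ft_force: [-0.2, 1.1, -0.6]
width: 0.087
```

```bash
python3 - <<'E'
from h import *
snap('wrist','w32'); print(tip())
E
```

```text
[ 0.59781913 -0.11369003  0.19594763]
```

View pics/w32.png

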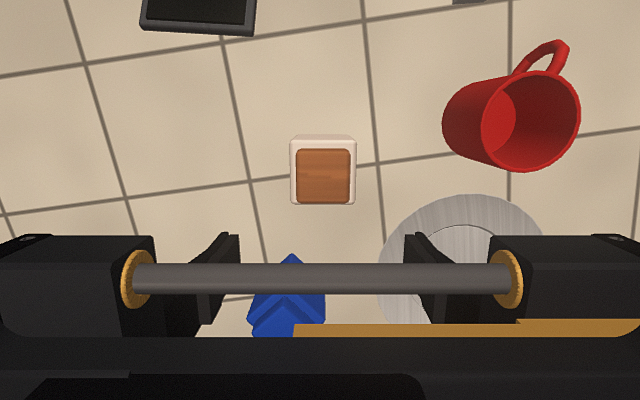

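```bash
python3 - <<'E'
from h import *
p=np.array([at('w32',u,v,.1) for u,v in [(297,149),(349,149),(350,203),(297,203)]]); c=p.mean(0); print(c, np.linalg.norm(np.diff(p,axis=0),axis=1))
gt([c[0],c[1],.05],down(-8.2))
E
```

```text
[ 0.601025 -0.0921    0.1     ] [0.04068722 0.04382146 0.04321851]
shift [0.0214 0.0005 0.146 ] dist 0.148
turn [-0.0015 -0.0022  0.0056]
```

Call:
step_arm --increments '[[[0.01,0,0.02],[0,0,0]],[[0.021,0,0.05],[0,0,0]],[[0.021,0,0.09],[0,0,0]],[[0.021,0,0.13],[0,0,0]],[[0.021,0.0,0.146],[0,0,0]]]'

```text
time: 40.25
ee_pos: [0.5983, -0.091, 0.0104]
eef_rot: [0.753, 0.658, -0.001, -0.003]
ft_force: [-0.4, -0.6, -0.1]
width: 0.0872
```

Call:
step_arm --increments '[[[0,0,0.0],[0,0,0]],[[0,0,0],[0,0,0]],[[0,0,0],[0,0,0]],[[0,0,0],[0,0,0]],[[0,0,0],[0,0,0]]]' --hand 1 --grip_force 28

```text
time: 40.75
ee_pos: [0.5998, -0.0911, 0.012]
eef_rot: [0.753, 0.658, 0.0, -0.002]
ft_force: [0.0, -0.1, 5.3]
width: 0.0576
```

```bash
python3 - <<'E'
from h import *
print(tip()); snap('wrist','w33')
E
```

```text
[ 0.5998652  -0.09124254  0.04802024]
```

View pics/w33.png

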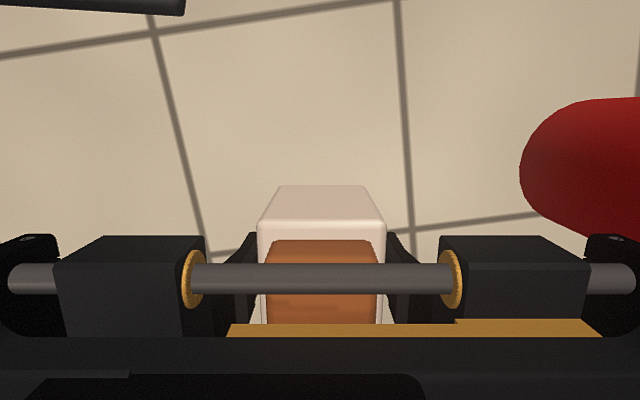

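Gripped square (57.6 mm). Lifting and carrying to the middle slot.

Call:
step_arm --increments '[[[0,0,-0.02],[0,0,0]],[[0,0,-0.06],[0,0,0]],[[0,0,-0.1],[0,0,0.0]],[[0,0,-0.14],[0,0,0]],[[0,0,-0.19],[0,0,0]]]'

```text
time: 41.3
ee_pos: [0.599, -0.0918, 0.2026]
eef_rot: [0.753, 0.658, -0.001, -0.003]
ft_force: [1.2, -1.2, -2.6]
width: 0.0576
```

```bash
python3 - <<'E'
from h import *
print(tip()); gt(kw((0,-.013,.24)),down(-11.1))
E
```

```text
[ 0.5991561  -0.09195653  0.23861479]
shift [ 3.002e-01 -8.650e-02 -1.000e-04] dist 0.312
turn [-0.0055 -0.0024  0.0594]
```

Call:
step_arm --increments '[[[0.04,-0.012,-0.005],[0,0,0.01]],[[0.085,-0.024,-0.005],[0,0,0.02]],[[0.13,-0.037,-0.005],[0,0,0.04]],[[0.175,-0.05,-0.005],[0,0,0.059]],[[0.22,-0.063,-0.005],[0,0,0.059]]]'

```text
time: 41.8
ee_pos: [0.5653, 0.1361, 0.2087]
eef_rot: [0.772, 0.635, -0.001, -0.003]
ft_force: [1.3, -0.6, -2.2]
width: 0.0577
```

```bash
python3 - <<'E'
from h import *
print(tip()); gt(kw((0,-.013,.24)),down(-11.1))
E
```

```text
[0.56544061 0.13603124 0.24474385]
shift [ 0.0773 -0.0272  0.005 ] dist 0.082
turn [-0.0053 -0.0018 -0.0006]
```

Call:
step_arm --increments '[[[0.04,-0.014,0.005],[0,0,0]],[[0.077,-0.027,0.005],[0,0,0]],[[0.077,-0.027,0.015],[0,0,0]],[[0.077,-0.027,0.045],[0,0,0]],[[0.077,-0.027,0.065],[0,0,0]]]'

```text
time: 42.3
ee_pos: [0.5528, 0.2164, 0.1424]
eef_rot: [0.772, 0.635, -0.002, -0.003]
ft_force: [0.3, -1.2, -2.1]
width: 0.0579
```

```bash
python3 - <<'E'
from h import *
snap('wrist','w34'); print(tip()); gt(kw((0,-.013,.055)),down(-11.1))
E
```

```text
[0.55180416 0.21536346 0.17521798]
shift [0.0024 0.0028 0.1202] dist 0.12
turn [-0.0097  0.0015 -0.0007]
```

View pics/w34.png

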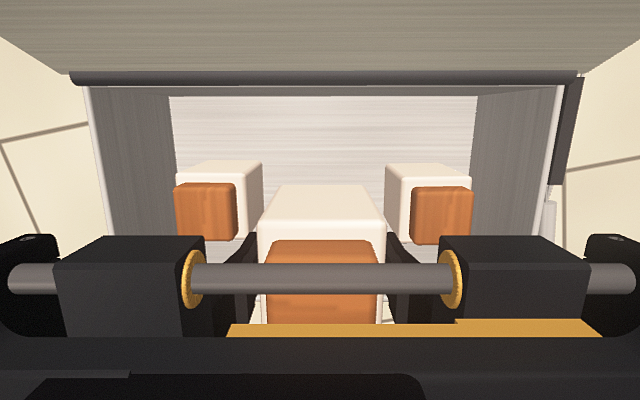

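Symmetric between the neighbours (inner edges at columns 263 and 385). Lowering.

Call:
step_arm --increments '[[[0.002,0.003,0.03],[0,0,0]],[[0.002,0.003,0.06],[0,0,0]],[[0.002,0.003,0.085],[0,0,0]],[[0.002,0.003,0.105],[0,0,0]],[[0.002,0.003,0.113],[0,0,0]]]'

```text
time: 42.85
ee_pos: [0.5528, 0.2157, 0.0247]
eef_rot: [0.773, 0.635, -0.005, -0.004]
ft_force: [-1.1, -0.1, -1.7]
width: 0.0577
```

Call:
step_arm --increments '[[[0,0,0.002],[0,0,0]],[[0,0,0.005],[0,0,0]],[[0,0,0.006],[0,0,0]]]'

```text
time: 43.15
ee_pos: [0.5533, 0.2158, 0.0195]
eef_rot: [0.773, 0.635, -0.004, -0.003]
ft_force: [0.5, 0.6, -2.2]
width: 0.0576
```

```bash
python3 - <<'E'
from h import *
print(tip()); gt(kw((0,-.013,.053)),down(-11.1))
E
```

```text
[0.553742   0.21578681 0.05545457]
shift [ 0.0015 -0.0001  0.0025] dist 0.003
turn [-0.0109  0.0027 -0.0014]
```

Call:
step_arm --increments '[[[0,0,0.001],[0,0,0]],[[0,0,0.0025],[0,0,0]]]'

```text
time: 43.35
ee_pos: [0.5538, 0.216, 0.0177]
eef_rot: [0.773, 0.635, -0.004, -0.003]
ft_force: [-0.4, -0.3, -2.8]
width: 0.0579
```

Call:
step_arm --increments '[[[0,0,0],[0,0,0]],[[0,0,0],[0,0,0]],[[0,0,0],[0,0,0]]]' --hand -0.58

```text
time: 43.65
ee_pos: [0.5541, 0.2161, 0.018]
eef_rot: [0.773, 0.635, -0.004, -0.003]
ft_force: [-0.5, 1.1, 0.1]
width: 0.0677
```

Call:
step_arm --increments '[[[0,0,-0.02],[0,0,0]],[[0,0,-0.05],[0,0,0]],[[0,0,-0.09],[0,0,0]],[[0,0,-0.13],[0,0,0]],[[0,0,-0.17],[0,0,0]]]'

```text
time: 44.15
ee_pos: [0.5555, 0.2162, 0.1899]
eef_rot: [0.773, 0.635, -0.003, -0.003]
ft_force: [0.0, 0.4, -0.3]
width: 0.0685
```

```bash
python3 - <<'E'
from h import *
snap('wrist','w35');snap('scene','s35');snap('top','t35');print(tip(),np.round(r.read_state()['joint_positions'],2));crop('s35',270,60,450,240,3.3,'c24')
E
```

```text
[0.55718832 0.21701103 0.22698368] [ 0.2   0.39 -0.83  1.49  0.28  1.4  -0.84]
```

View pics/c24.png

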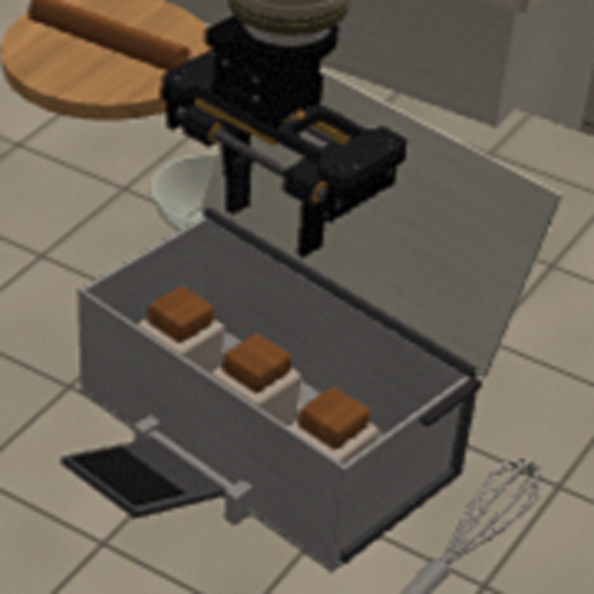

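View pics/w35.png

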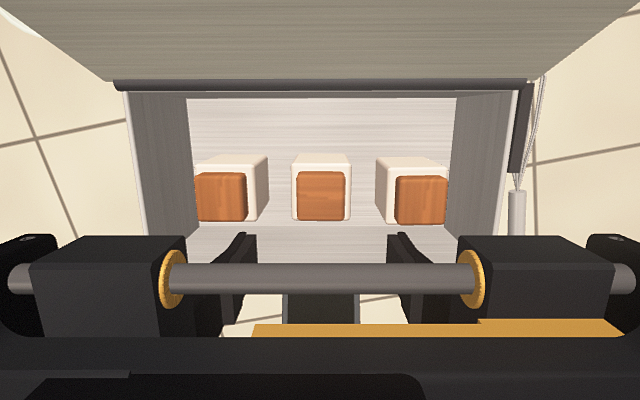

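View pics/t35.png

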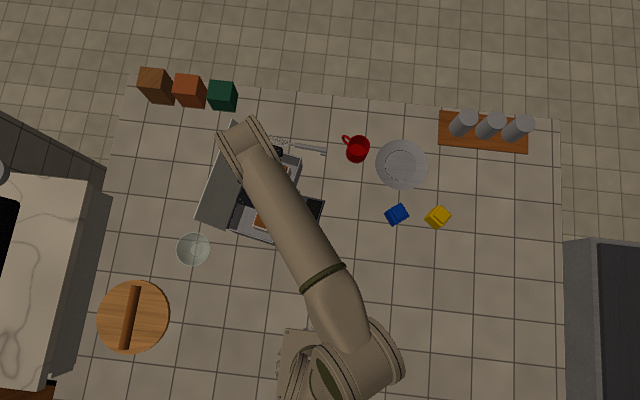

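All three jars stand upright in a row, the bystanders are unmoved, and no white jar is left on the worktop. Next I'll close the lid: rise over its edge, come down outside, and push inward with closed fingers.

```bash
python3 - <<'E'
from h import *
for m in ((-.03,-.013,.34),(-.03,.225,.34),(-.03,.225,.23)): print(kw(m)); gt(kw(m),down(-11.1))
E
```

```text
[0.52405843 0.22301885 0.34      ]
shift [-0.0005 -0.034  -0.1129] dist 0.118
turn [-0.0047 -0.0007 -0.0015]
[0.56987866 0.45656651 0.34      ]
shift [ 0.2375 -0.0344 -0.1127] dist 0.265
turn [-0.0047 -0.0007 -0.0015]
[0.56987866 0.45656651 0.23      ]
shift [ 0.2374 -0.0339 -0.0027] dist 0.24
turn [-0.0047 -0.0007 -0.0015]
```

Call:
step_arm --increments '[[[0,-0.005,-0.04],[0,0,0]],[[0,-0.01,-0.08],[0,0,0]],[[0,-0.02,-0.12],[0,0,0]],[[0.03,-0.03,-0.12],[0,0,0]],[[0.07,-0.03,-0.12],[0,0,0]]]' --hand 1 --grip_force 20

```text
time: 44.8
ee_pos: [0.5422, 0.2909, 0.3125]
eef_rot: [0.774, 0.634, -0.0, -0.001]
ft_force: [0.7, 0.6, -0.6]
width: 0.0369
```

```bash
python3 - <<'E'
from h import *
print(tip(),np.round(r.read_state()['joint_positions'],2))
for m in ((-.03,.225,.34),): gt(kw(m),down(-11.1))
E
```

```text
[0.54221703 0.29088731 0.34844996] [ 0.04  0.4  -0.86  1.23  0.3   1.65 -0.96]
shift [ 0.1678 -0.0055  0.0086] dist 0.168
turn [-0.0019 -0.0007 -0.0047]
```

Call:
step_arm --increments '[[[0.035,0,0],[0,0,0]],[[0.075,-0.003,0],[0,0,0]],[[0.115,-0.005,0],[0,0,0]],[[0.15,-0.005,0],[0,0,0]],[[0.168,-0.005,0],[0,0,0]]]'

```text
time: 45.3
ee_pos: [0.5691, 0.4597, 0.3097]
eef_rot: [0.773, 0.635, -0.002, -0.001]
ft_force: [0.6, 0.0, -0.2]
width: 0.0018
```

```bash
python3 - <<'E'
from h import *
snap('scene','s36'); crop('s36',270,20,470,240,2.7,'c25')
print(tip(),np.round(r.read_state()['joint_positions'],2))
for m in ((-.03,.225,.225),): gt(kw(m),down(-11.1))
E
```

```text
[0.56869869 0.46134026 0.34495279] [-0.38  0.68 -0.81  0.82  0.48  1.79 -1.14]
shift [-0.0043  0.0029  0.1199] dist 0.12
turn [-0.0055  0.0013  0.0003]
```

View pics/c25.png

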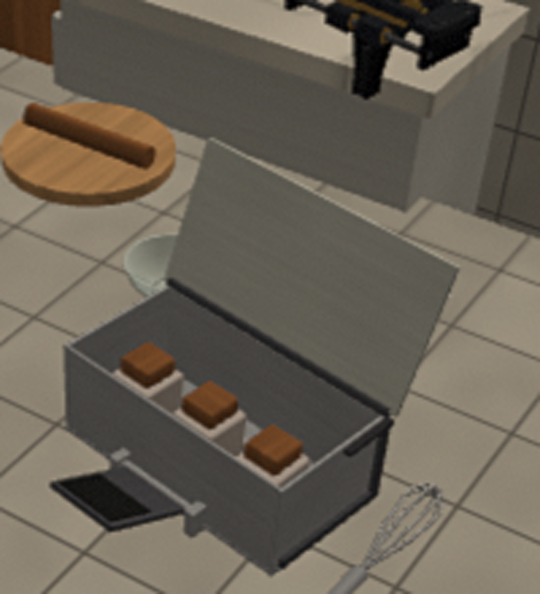

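Call:
step_arm --increments '[[[0,0,0.03],[0,0,0]],[[0,0,0.07],[0,0,0]],[[0,0,0.11],[0,0,0]],[[-0.02,0,0.12],[0,0,0]],[[-0.05,0,0.12],[0,0,0]]]'

```text
time: 45.85
ee_pos: [0.5561, 0.4115, 0.1842]
eef_rot: [0.771, 0.636, -0.005, -0.002]
ft_force: [0.7, 0.1, 0.7]
width: 0.0006
```

```bash
python3 - <<'E'
from h import *
snap('scene','s37'); crop('s37',270,20,470,240,2.7,'c26')
print(tip(),np.round(r.read_state()['joint_positions'],2))
t=np.radians(-11.1); d=tip()[:2]-KP[:2]; print('keeper xy',np.cos(t)*d[0]+np.sin(t)*d[1],-np.sin(t)*d[0]+np.cos(t)*d[1])
E
```

```text
[0.55846424 0.40644363 0.22232315] [-0.18  0.62 -0.83  1.21  0.44  1.5  -1.14]
keeper xy -0.03155113776923239 0.17361726202602712
```

View pics/c26.png

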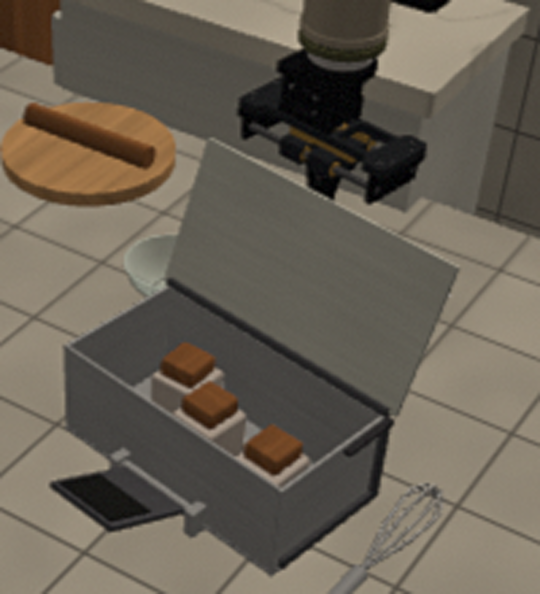

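Jar D was just nudged sideways inside the keeper while the robot was away from it (the announced disturbance). I'll look closer before closing.

```bash
python3 - <<'E'
from h import *
snap('scene','s38'); crop('s38',290,110,420,220,6,'c27'); print(r.read_state()['time'])
E
```

```text
45.95
```

View pics/c27.png

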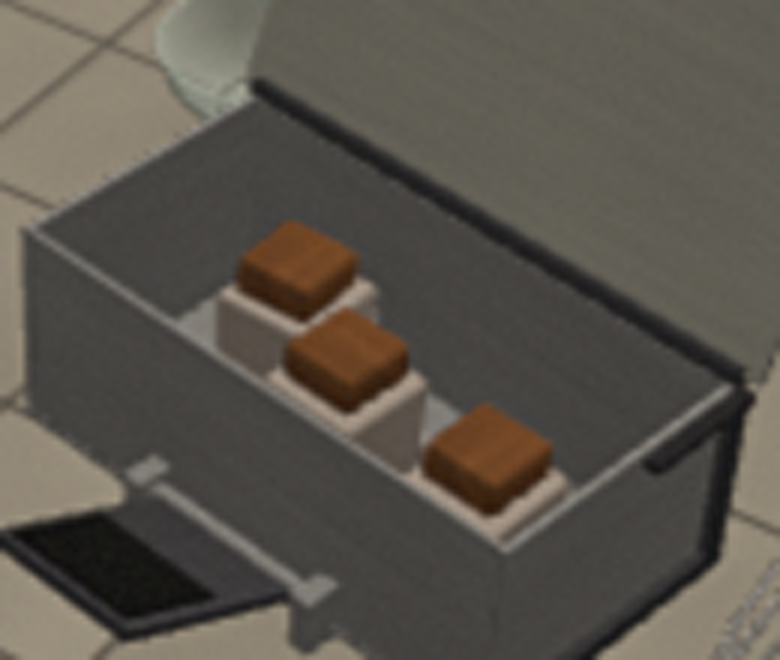

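```bash
python3 - <<'E'
from h import *
t=np.radians(-11.1)
def k(p): d=p[:2]-KP[:2]; return np.round([np.cos(t)*d[0]+np.sin(t)*d[1],-np.sin(t)*d[0]+np.cos(t)*d[1]],4)
for n,l in dict(D=[(295,222),(358,263),(300,303),(238,263)],A=[(347,310),(410,352),(347,394),(285,350)],C=[(488,405),(553,448),(488,492),(424,450)]).items():
    p=np.array([at('s38',u/6+290,v/6+110,.105) for u,v in l]); print(n,k(p.mean(0)),np.linalg.norm(np.diff(p,axis=0),axis=1).round(3))
E
```

```text
D [-0.0528  0.0081] [0.043 0.042 0.041]
A [ 0.0086 -0.0221] [0.041 0.043 0.041]
C [ 0.0987 -0.0247] [0.04  0.043 0.038]
```

D is upright on the floor beside A (stopper size is consistent at z = .105; x spacing is 61 mm, against the 58 mm width), so it's fine as is. Pushing the lid.

Call:
step_arm --increments '[[[-0.01,0,-0.012],[0,0,0]],[[-0.025,0,-0.012],[0,0,0]],[[-0.04,0,-0.012],[0,0,0]],[[-0.05,0,-0.012],[0,0,0]],[[-0.06,0,-0.012],[0,0,0]]]'

```text
time: 46.45
ee_pos: [0.5473, 0.3487, 0.2002]
eef_rot: [0.773, 0.634, -0.003, -0.0]
ft_force: [-0.1, 0.9, 0.8]
width: 0.0002
```

Call:
step_arm --increments '[[[-0.01,0,0],[0,0,0]],[[-0.02,0,0],[0,0,0]],[[-0.03,0,0],[0,0,0]],[[-0.04,0,0],[0,0,0]],[[-0.045,0,0],[0,0,0]]]'

```text
time: 46.95
ee_pos: [0.5386, 0.3032, 0.2004]
eef_rot: [0.773, 0.634, -0.004, -0.0]
ft_force: [0.1, 0.4, 0.2]
width: 0.0003
```

```bash
python3 - <<'E'
from h import *
snap('scene','s39'); crop('s39',270,20,470,240,2.7,'c28')
t=np.radians(-11.1); d=tip()[:2]-KP[:2]; print(tip(),'keeper xy',np.cos(t)*d[0]+np.sin(t)*d[1],-np.sin(t)*d[0]+np.cos(t)*d[1])
E
```

```text
[0.53891694 0.30293222 0.23645199] keeper xy -0.030804536204287823 0.06827899256658662
```

View pics/c28.png

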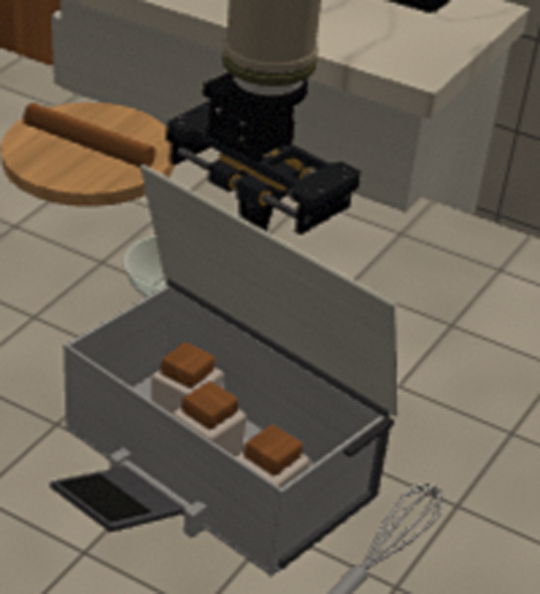

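Call:
step_arm --increments '[[[-0.01,0,0],[0,0,0]],[[-0.02,0,0],[0,0,0]],[[-0.025,0,0],[0,0,0]],[[-0.02,0,-0.02],[0,0,0]],[[0.0,0,-0.05],[0,0,0]]]'

```text
time: 47.5
ee_pos: [0.5393, 0.3001, 0.2499]
eef_rot: [0.775, 0.632, -0.005, 0.001]
ft_force: [1.0, 1.0, -0.1]
width: 0.0004
```

Call:
step_arm --increments '[[[0.01,0,-0.04],[0,0,0]],[[0.03,0,-0.06],[0,0,0]],[[0.06,0,-0.06],[0,0,0]],[[0.06,0,-0.06],[0,0,0]],[[0.06,0,-0.06],[0,0,0]]]'

```text
time: 48.0
ee_pos: [0.5514, 0.3597, 0.3088]
eef_rot: [0.774, 0.633, -0.006, 0.0]
ft_force: [-0.3, 0.7, -0.6]
width: 0.0
```

```bash
python3 - <<'E'
from h import *
snap('scene','s40'); crop('s40',270,20,470,240,2.7,'c29')
E
```

```text
(no output)
```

View pics/c29.png

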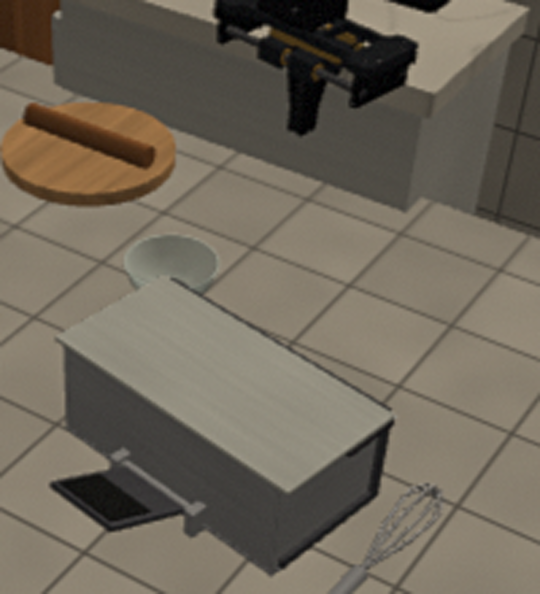

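The lid is shut and the robot is clear. I'll let it settle, then do a final check.

Call:
step_arm --increments '[[[0,0,0],[0,0,0]],[[0,0,0],[0,0,0]],[[0,0,0],[0,0,0]],[[0,0,0],[0,0,0]],[[0,0,0],[0,0,0]]]'

```text
time: 48.55
ee_pos: [0.5518, 0.3586, 0.3091]
eef_rot: [0.775, 0.632, -0.005, 0.001]
ft_force: [-0.0, -0.4, -0.1]
width: 0.0007
```

```bash
python3 - <<'E'
from h import *
c=snap('scene','s41'); st()
for m in ((.165,-.083,.125),(-.165,-.083,.125)): print(proj('s41',kw(m)))
E
```

```text
time 48.6
joint_positions [-0.1168  0.517  -0.8703  1.0884  0.3897  1.7031 -1.0696]
joint_vel [-0.0024  0.0009 -0.0015 -0.0001  0.0014  0.0029 -0.0004]
joint_torque [ 1.11100e-01 -6.60137e+01 -1.25252e+01 -3.67391e+01 -5.26000e-02
  1.45000e-02  1.90000e-03]
ee_pos [0.5518 0.3587 0.309 ]
eef_rot [ 7.747e-01  6.323e-01 -5.500e-03  6.000e-04]
ft_force [-0.1163  0.4817  0.4722]
torque [ 0.0083 -0.0595  0.0582]
width 0.0007
[376.2 202.3]
[289.8 144.2]
```

View pics/s41.png

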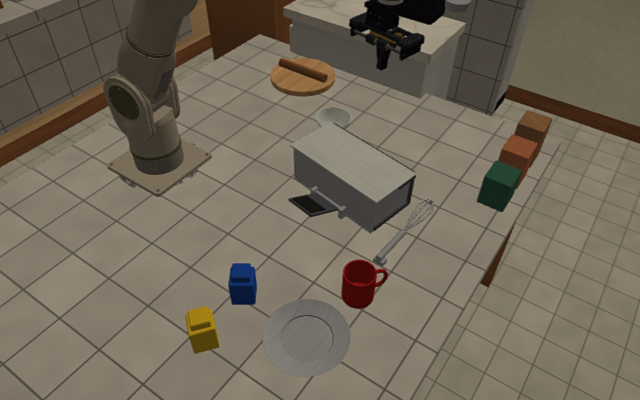

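The lid is flat, at the same pixels as the start image. Mug, plate, bowl, whisk, blue and yellow are unmoved. Handing in.

```bash
python3 -c "
from h import *
print(r.close_job())"
```

```text
the job is handed in; nothing more can be done
None
```

The job is done and handed in: the three white jars on the worktop are in the keeper and the lid is shut. It took about 49 s of the 210 s allowed.

- **Opening:** I pressed the pedal to its stop (54 N with no further travel) and let it up; the lid stayed open.
- **Standing jars:** Both were gripped at 28 N and set upright in the keeper.
- **Fallen jar:** I gripped it at 30 and 33 N, tilted it upright on the worktop, then regrasped it from above at 28 N and set it between the other two.
- **Closing:** I pushed the lid from outside until it fell shut by itself.

**Last checks:**
- Before closing, the scene view showed all three jars upright on the keeper floor.
- At the end the lid lay flat, the pedal was up, the robot touched nothing, and I saw no change in the plate, mug, bowl, whisk or the blue and yellow look-alikes.
- I could not see the jars again once the lid was shut.

**What disagreed or went differently:**
- **Fingertips:** The physical fingertips turned out to sit about 36 mm behind the reported TCP. I found this by touching the worktop and corrected for it.
- **Cameras:** The top and scene cameras disagreed by 5–10 mm, so I relied on the wrist camera.
- **Nudged jar:** One jar was shifted about 4 cm inside the keeper just before closing. It was still upright beside the middle jar, so I left it there.

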